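# Loading the voicing crate

### The arm

A 6-joint arm with a two-finger parallel gripper is mounted at the origin on the work surface. World frame = base frame: x ahead of the robot, y to its left, z up, the work surface at z = 0. Lengths are in m, angles in rad, forces in N, time in s.
With the tool pointing down it reaches from about 0.35 to 0.775 m from the base axis. Payload 5.5 kg.
Tool frame: the origin (TCP) lies between the finger pads; the fingertips stand env.nose_length ahead of it and the grasp point (between the pads) lies 8 mm behind it (env.nose_length is the distance from the TCP to the fingertips, in m); z points along the fingers, y is the direction in which the jaws open and shut (so a half turn about z gives the same grasp; the last joint's range is limited). The gripper opens to 85 mm and grips with 20 to 120 N. Pads are 22 mm wide; open, the fingers measure 114 mm over their backs; the gripper's body (76 mm by 85 mm) begins 54 mm behind the grasp point. The pads swing forward as they close: fully open they stand 13 mm farther back than shut.
Start: joints at [1.072, 0.313, 0.046, 1.304, 0, 1.431], TCP at [0.202, 0.538, 0.242] pointing down, gripper open.
Joint ranges: [-2.76, 2.76], [-0.86, 1.69], [-1.03, 1.26], [-2.2, 2.34], [-1.47, 1.5], [-3.14, 3.14]. Speed limits (rad/s): [2.57, 2.57, 3.14, 3.14, 3.14, 3.14].

### API

Orientations are given as a unit quaternion [w, x, y, z].
In Python, from workcell import env gives the robot as it stands. The module is installed in compiled form; this text tells all that it offers.
- The arm moves only by the shell command python3 -m creep 'ROWS' [FORCE]. ROWS is a JSON object of lists of equal length, an entry for each row: "hand": the finger opening in mm, from 0 to 85.4; "delta_pos": the shift along the tool's x, y, z scaled (see below), a list of three; "turn": the turn about the tool's z scaled (see below). In form: {"hand": [hand, ...], "delta_pos": [[dx, dy, dz], ...], "turn": [turn, ...]}. A call has exactly 5 rows; each row shifts and turns the commanded pose from where the row before left it, along the tool's axes as they then stand; what a row does not reach is not made up. The controller multiplies each number of a shift by 0.8 m and each number of a turn by 5 degrees. A row lasts 1/12 s, in which the tool goes at most 41.7 mm and 7.16 degrees, less where a joint would pass 70% of its speed; a pose out of reach is approached as far as the arm can. A call with a number of a shift or a turn outside -1 to 1 is refused whole. A call with a gripper value outside its range is refused whole. The fingers move at their own pace and stop on an object; FORCE is the grip in N (left out, the last holds). Time passes only in rows, so rows that do not move let the fingers close, or fill a call up. It gives the time, the measured TCP pose, the force and the opening at its end, in the units of the state.
- env.get_state(): the state, without advancing time (a new reading comes with each control period).
- env.read_camera(name): name is "scene" or "top"; returns a dict with "pixels" (480x640x3 uint8, red, green, blue), "depth" (480x640 float32, m along the optical axis (not along the pixel's ray), 0 where there is no reading), "fx", "fy", "cx", "cy" (pixels), "origin" and "orientation" of the camera in the world. Camera axes: x right, y down, z forward; pixel columns grow to the right and rows downward; lengths in m; the calibration is good to about 2 mm. A picture is of the moment at which its call begins.
- env.hand_in(): hands the job in, once; it reports no verdict.
Trained networks look in the newest picture that a camera, given by its name, has taken for a name from the list of things; names that differ only in an ending like _2 or _b are one class to them, and where a whole thing is asked for, a point or a joint stands for the part that bears it (a point fixed in the world has none). Each returns a list of dicts, best first, with "score" (0 to 1); they miss things now and then, are a little off and sometimes report something else, mostly with a low value. They report only what shows in the picture. A call takes as long as a camera call. They do not tell look-alikes from the thing itself.
- env.find_in(camera, target): "location" ([row, column] in pixels, amid what is visible of it).
- env.pinpoint(camera, target): "location" ([row, column] in pixels: a listed point, or the origin of a listed thing).
The state is a dict: "clock": time; "joint_pos": joint angles; "qvel": joint speeds; "tau": joint torques, N m; "tcp_pos": TCP position; "orientation": TCP orientation; "wrist_force": force on the tool from outside, world axes, zero at the start; "ft_torque": the same for the moment, N m; "finger_gap": finger opening in m.
Only numpy, scipy, OpenCV 4.12 (cv2) and the standard library are available. Lean on these libraries where they do the work, as an engineer would, in place of code of your own. Each camera call takes 0.05 s, during which the arm holds its last target.

### The job

Load the crate: stand the amber bottle with the orange cap, the white tin with the blue lid and the glass jar with the green lid upright in it, each on the floor of the empty cell whose painted dot matches its lid. Set each down gently, do not tip or drop it, and leave the grey tins in their cells and everything else on the bench standing where it is.

Things in the scene. Friction and masses are not known exactly. Their poses are not given: they have to be found in the camera images.
- hardener_bottle: Amber glass bottle with orange cap, to be loaded: body 46 mm diameter and straight up to 100 mm, then a shoulder to a cap 30 mm in diameter from 114 to 144 mm (its full height); 0.15 to 0.31 kg. Origin: centre of its underside, z up.
- talc_tin: White tin with blue lid and blue band, to be loaded: straight cylinder 50 mm diameter, 108 mm tall; 0.14 to 0.28 kg. Origin: centre of its underside, z up.
- pin_jar: Clear glass jar of brass pins with green lid, to be loaded: straight cylinder 52 mm diameter, 105 mm tall; 0.21 to 0.42 kg. Origin: centre of its underside, z up.
- crate: Fixed open wooden crate, 200 (its x) by 135 (its y) by 60 mm tall, with 3 by 2 square cells: inner width 60 mm, pitch 65 mm, so cell centres are at x = -65, 0, 65 and y = -32.5, 32.5 mm; walls and dividers 5 mm thick, all 60 mm high; inner floor 5 mm above the bench. Origin: centre of its underside.
- dot_orange: Orange painted dot, 48 mm diameter, at the centre of the floor of an empty crate cell: the cell for the bottle with the orange cap. Origin: its centre, on the cell floor.
- dot_blue: Blue painted dot, the same: the cell for the tin with the blue lid.
- dot_green: Green painted dot, the same: the cell for the jar with the green lid.
- dope_tin0: Dark grey tin with black top already standing in a crate cell, to be left there: 48 mm diameter, 105 mm tall. Origin: centre of its underside, z up.
- dope_tin1: Dark grey tin with black top already standing in a crate cell, to be left there: 48 mm diameter, 105 mm tall. Origin: centre of its underside, z up.
- dope_tin2: Dark grey tin with black top already standing in a crate cell, to be left there: 48 mm diameter, 105 mm tall. Origin: centre of its underside, z up.
- bench_weight: Bronze bench weight with a waist and a knob, bystander among the containers: 54 mm diameter, 72 mm tall. Origin: centre of its underside, z up.
- boring_jig: Brass hammer boring jig, bystander among the containers: foot 46 (x) by 34 (y) mm, upright plate, 78 mm tall. Origin: centre of its underside, z up.
- shellac_bottle: Green glass bottle with black cap, bystander among the containers: 46 mm diameter, 122 mm tall. Origin: centre of its underside, z up.
- height_gauge: Height gauge standing between the containers and the crate, bystander: iron foot 66 (x) by 56 (y) by 28 mm, steel column 10 by 20 mm at x = 8 mm rising to 250 mm, slide with a short jaw towards -x (to x = -35 mm) at 118 to 152 mm height. 1.6 kg. Origin: centre of its underside, z up.
- try_square: Try square lying flat, bystander: zinc stock 20 by 110 by 14 mm along y, centred on the origin; blade 30 mm wide from x = 10 to 160 mm at y = -40 mm.
- damper_lever: Maple damper lever lying on the bench, bystander: 120 mm long (x), 12 mm wide, up to 34 mm tall. Origin: centre of its underside, z up.
There are look-alikes about, which are no part of the job. What is shaped like the crate but yellow is not meant.

How it is judged:
At the end, for the whole second after the job is handed in: Bottle, tin and jar each stand upright (0.08 rad), at rest, within 13 mm of the centre of their colour's dot, underside under 10 mm above the crate's underside (floor: 5 mm); grey tins upright, within 22 mm of their start; all other bench objects within 30 mm of theirs (horizontal distance between hardener_bottle and dot_orange below 0.013 m and z of each of hardener_bottle, talc_tin, pin_jar in the frame of crate below 0.01 m and angle between each of hardener_bottle, talc_tin, pin_jar, dope_tin0, dope_tin1, dope_tin2's own z axis and vertical below 0.08 rad and linear speed of each of hardener_bottle, talc_tin, pin_jar below 0.02 m/s and horizontal distance between talc_tin and dot_blue below 0.013 m and horizontal distance between pin_jar and dot_green below 0.013 m and distance of each of dope_tin0, dope_tin1, dope_tin2 from where it was at the start of the episode below 0.022 m and distance of each of bench_weight, boring_jig, shellac_bottle, height_gauge, try_square, damper_lever from where it was at the start of the episode below 0.03 m); the robot touches nothing.
It fails at once if a bystander on the bench is shifted more than 30 mm or tipped (distance of any of bench_weight, boring_jig, shellac_bottle, height_gauge, try_square, damper_lever from where it was at the start of the episode above 0.03 m or angle between any of bench_weight, boring_jig, shellac_bottle, height_gauge, try_square, damper_lever's own z axis and vertical above 0.3 rad).
It fails at once if a grey tin is lifted or tipped in its cell (z of any of dope_tin0, dope_tin1, dope_tin2 in the frame of crate above 0.03 m or angle between any of dope_tin0, dope_tin1, dope_tin2's own z axis and vertical above 0.3 rad).
It fails at once if a container is tipped more than 40 degrees (angle between any of hardener_bottle, talc_tin, pin_jar's own z axis and vertical above 0.7 rad).
It fails at once if a container is dropped or rammed into the crate (over 60 N) (contact force between any of hardener_bottle, talc_tin, pin_jar and crate above 60 N).
It also fails if it takes over 70 s, if anything falls off the work surface, if the arm or the gripper's body presses on something with over 40 N, if the wrist force passes 120 N, or if a joint passes its speed limit or range.

## Working session

There is one attempt and no reset: what is moved stays moved. The work goes in short steps, Python scripts to look and compute and a shell command to move; the robot and the scene stay as the last step left them, time stands still between calls to the robot, and variables do not carry over. Pictures are saved under pics/ and viewed, and the job is handed in when it is done.

```bash
mkdir -p pics; ls
cat > h.py <<'E'
import numpy as np, cv2, json
from workcell import env
from scipy.spatial.transform import Rotation as R
def rot(q): return R.from_quat([q[1],q[2],q[3],q[0]]).as_matrix()
def snap(name,fn=None):
    c=env.read_camera(name)
    if fn: cv2.imwrite('pics/'+fn,cv2.cvtColor(c['pixels'],cv2.COLOR_RGB2BGR))
    return c
def cloud(c):
    d=c['depth']; v,u=np.mgrid[0:480,0:640]
    P=np.stack([(u-c['cx'])/c['fx']*d,(v-c['cy'])/c['fy']*d,d],-1)
    W=P@rot(c['orientation']).T+np.array(c['origin']); W[d==0]=np.nan
    return W
def proj(c,p):
    q=rot(c['orientation']).T@(np.array(p)-np.array(c['origin']))
    return [c['cy']+c['fy']*q[1]/q[2], c['cx']+c['fx']*q[0]/q[2]]
E
python3 - <<'E'
from h import *
s=env.get_state(); print(s, env.nose_length)
for n in ['scene','top']:
    c=snap(n,n+'0.png'); print(n,c['fx'],c['cx'],c['cy'],c['origin'],c['orientation'])
    np.savez('cam_'+n,**c)
    W=cloud(c)
    for t in ['hardener_bottle','talc_tin','pin_jar','crate','dot_orange','dot_blue','dot_green','dope_tin0','bench_weight','boring_jig','shellac_bottle','height_gauge','try_square','damper_lever']:
        for k,r in enumerate(env.pinpoint(n,t)[:5]):
            v,u=[int(round(x)) for x in r['location']]
            print(n,t,round(r['score'],2),v,u, np.round(W[min(v,479),min(u,639)],3))
E
```

```text
pics
{'clock': 0.0, 'joint_pos': array([1.07240966e+00, 3.14001102e-01, 4.49840447e-02, 1.30361459e+00,
       5.47533892e-08, 1.43120400e+00]), 'qvel': array([-0.00037798, -0.00021074,  0.00049067,  0.0003287 ,  0.00045344,
       -0.00044417]), 'tau': array([-1.16592426e-03, -4.80630720e+01,  2.98529434e+01,  1.97452650e-02,
       -1.25500528e-04, -2.00309597e-05]), 'tcp_pos': array([0.20167469, 0.53794369, 0.24141054]), 'orientation': array([-2.87811289e-04,  1.78436374e-01,  9.83951024e-01, -8.71359594e-04]), 'wrist_force': array([-0.47995983,  0.35206686, -0.81159063]), 'ft_torque': array([-0.02145246, -0.00581205,  0.0198102 ]), 'finger_gap': 0.08525241691384235} 0.011
scene 446.46929159509784 316.3133354805343 236.91391375300788 [ 1.10332885 -0.47533565  0.66357057] [-0.39961023  0.81932689  0.37401982 -0.17065841]
scene hardener_bottle 0.73 192 381 [0.473 0.328 0.021]
scene talc_tin 0.68 213 348 [0.472 0.207 0.007]
scene pin_jar 0.56 253 357 [0.607 0.1   0.021]
scene crate 0.97 324 225 [ 0.645 -0.257  0.088]
scene dot_orange 0.57 296 230 [ 0.555 -0.195  0.042]
scene dope_tin
[... 1089 characters left out ...]
8]
top dot_blue 0.29 134 272 [0.722 0.135 0.005]
top dot_green 0.67 196 440 [ 0.588 -0.191  0.005]
top dope_tin0 0.91 178 480 [ 0.61  -0.259  0.045]
top dope_tin0 0.62 165 448 [ 0.63  -0.195  0.064]
top dope_tin0 0.61 235 468 [ 0.493 -0.216  0.084]
top dope_tin0 0.33 265 289 [0.445 0.098 0.09 ]
top bench_weight 0.56 223 164 [0.537 0.333 0.037]
top boring_jig 0.66 209 218 [0.568 0.238 0.012]
top boring_jig 0.66 203 438 [ 0.575 -0.186  0.004]
top shellac_bottle 0.69 266 287 [0.444 0.101 0.09 ]
top height_gauge 0.71 221 159 [0.539 0.34  0.043]
top height_gauge 0.69 192 366 [ 0.592 -0.045  0.027]
top try_square 0.92 132 272 [0.723 0.135 0.014]
top damper_lever 0.59 299 369 [ 0.389 -0.043  0.033]
```

View pics/scene0.png

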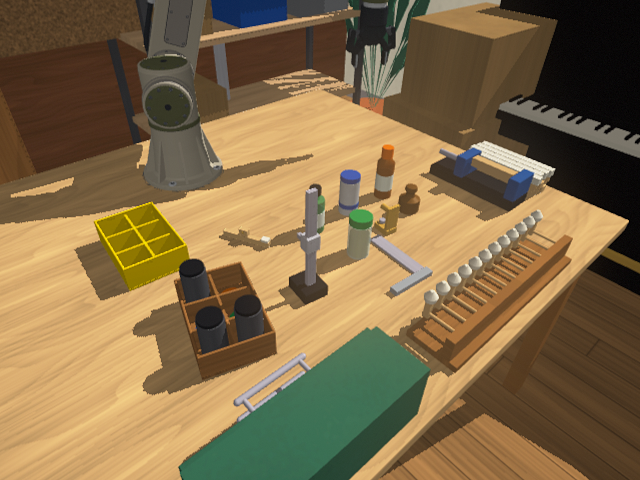

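View pics/top0.png

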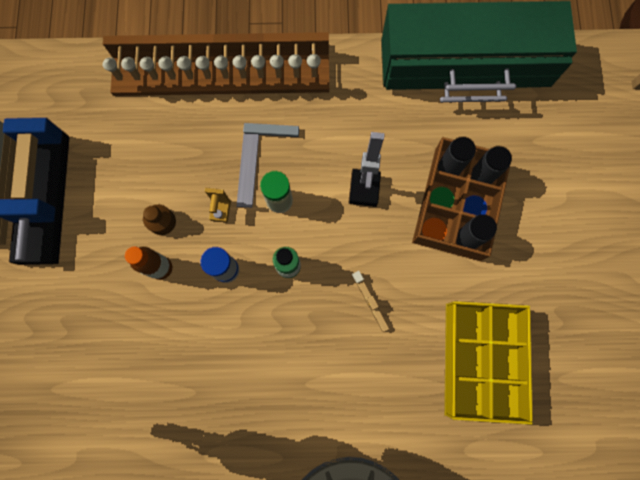

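Top view: targets are the orange cap at (142,258), the blue lid at (216,262) and the green lid at (276,187). Similar things are the shellac bottle (286,260), bench weight (158,220), yellow crate (490,362) and grey tins (460,152), (495,163), (480,230). The brown crate is at (460,196), with dots orange (434,229), green (441,198) and blue (476,207). I chose by cap colour. Next I'll measure and check crops.

```bash
cat > meas.py <<'E'
from h import *
def measure(c):
    W=cloud(c); px=c['pixels']; hsv=cv2.cvtColor(px,cv2.COLOR_RGB2HSV); H,S,V=[hsv[...,i].astype(int) for i in range(3)]
    x,y,z=W[...,0],W[...,1],W[...,2]
    out={}
    reg=lambda x0,x1,y0,y1,z0,z1:(x>x0)&(x<x1)&(y>y0)&(y<y1)&(z>z0)&(z<z1)
    sp={'orange':((5,15),.134,.150),'blue':((110,130),.100,.114),'green':((55,75),.097,.112)}
    for k,(h,z0,z1) in sp.items():
        m=(H>=h[0])&(H<=h[1])&(S>120)&reg(.3,.8,-.4,.5,z0,z1)
        m=cv2.morphologyEx(m.astype(np.uint8),cv2.MORPH_OPEN,np.ones((3,3),np.uint8))
        n,l,st,ce=cv2.connectedComponentsWithStats(m)
        for i in range(1,n):
            if st[i,4]>40:
                P=W[l==i]; (cx,cy),r=cv2.minEnclosingCircle(P[:,:2].astype(np.float32))
                print(k,st[i,4],'mean',P.mean(0).round(4),'circ',round(cx,4),round(cy,4),'r',round(r,4),'pix',ce[i].round(0))
    # dots
    for k,h in {'orange':(3,15),'blue':(110,130),'green':(55,80)}.items():
        m=(H>=h[0])&(H<=h[1])&(S>120)&reg(.4,.75,-.35,-.1,-.003,.013)
        if m.sum()>20: print('dot',k,m.sum(),W[m].mean(0).round(4))
    # crate rim
    m=reg(.4,.75,-.36,-.1,.052,.066)&(S>60)
    P=W[m][:,:2].astype(np.float32); (cc,sz,a)=cv2.minAreaRect(P); print('crate rect',cc,sz,a,len(P))
    m=reg(.4,.75,-.36,-.1,.097,.115)
    n,l,st,ce=cv2.connectedComponentsWithStats(m.astype(np.uint8))
    for i in range(1,n):
        if st[i,4]>40:
            P=W[l==i];print('grey',st[i,4],P.mean(0).round(4),np.array(cv2.minEnclosingCircle(P[:,:2].astype(np.float32))[0]).round(4))
E
python3 - <<'E'
from meas import *
for n in ['top','scene']:
    c=dict(np.load('cam_%s.npz'%n)); print(n); measure(c)
    if n=='top':
        W=cloud(c)
        p=c['pixels']; a=cv2.resize(p[160:300,110:310],None,fx=3.9,fy=3.9); cv2.imwrite('pics/cropA.png',a[...,::-1])
        b=cv2.resize(p[120:270,340:520],None,fx=4,fy=4); cv2.imwrite('pics/cropB.png',b[...,::-1])
E
```

```text
top
orange 279 mean [0.459  0.3466 0.1424] circ 0.4598 0.3474 r 0.0153 pix [134. 255.]
blue 626 mean [0.4515 0.222  0.1069] circ 0.4518 0.2222 r 0.0245 pix [215. 261.]
green 615 mean [0.5852 0.1215 0.1038] circ 0.5861 0.1219 r 0.025 pix [274. 185.]
dot orange 1480 [ 0.5553 -0.2099  0.0054]
dot blue 297 [ 0.5683 -0.2579  0.0052]
dot green 350 [ 0.5869 -0.1949  0.0049]
crate rect (0.5746563673019409, -0.22442284226417542) (0.13587605953216553, 0.20066531002521515) 73.2717514038086 1037
grey 569 [ 0.6443 -0.2104  0.1077] [ 0.6462 -0.2115]
grey 581 [ 0.6258 -0.272   0.1076] [ 0.6276 -0.273 ]
grey 609 [ 0.502  -0.2346  0.1079] [ 0.5027 -0.236 ]
scene
orange 84 mean [0.464  0.3421 0.1417] circ 0.4619 0.3449 r 0.0163 pix [387. 148.]
blue 138 mean [0.4572 0.219  0.1084] circ 0.4582 0.2191 r 0.0233 pix [350. 175.]
green 231 mean [0.5916 0.118  0.1054] circ 0.5911 0.1179 r 0.0248 pix [361. 216.]
dot orange 762 [ 0.5954 -0.2308  0.0066]
crate rect (0.5770647525787354, -0.22537928819656372) (0.13511599600315094, 0.20292244851589203) 73.3067398071289 1251
grey 478 [ 0.5104 -0.2401  0.1078] [ 0.5055 -0.239 ]
grey 581 [ 0.6528 -0.2156  0.108 ] [ 0.6495 -0.2129]
grey 629 [ 0.6344 -0.2773  0.108 ] [ 0.6306 -0.2759]
```

View pics/cropA.png

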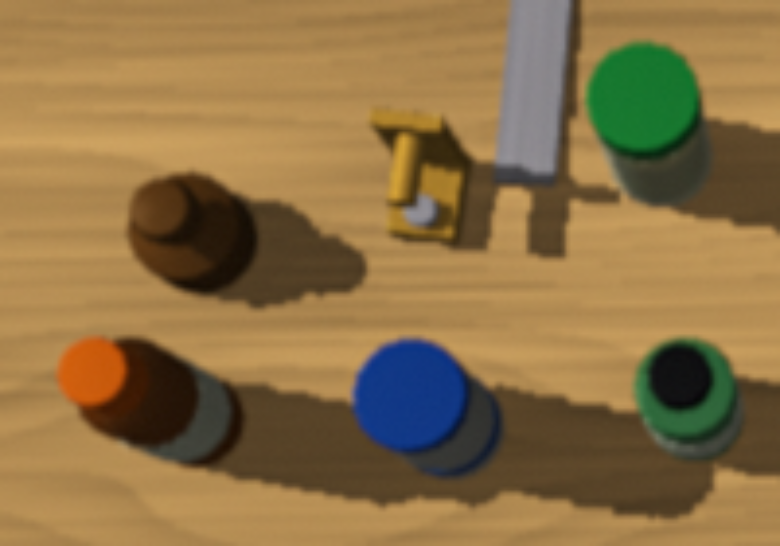

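View pics/cropB.png

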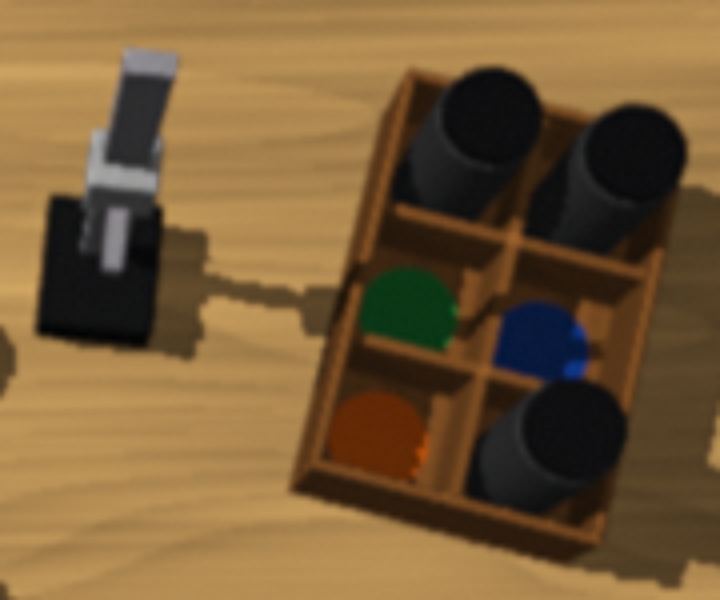

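```bash
cat > plan.py <<'E'
import sys
from h import *
# usage: plan.py x y z [jawdeg]: gives tool-frame shift (scaled) and turn needed
s=env.get_state(); M=rot(s['orientation']); p=s['tcp_pos']
t=np.array([float(a) for a in sys.argv[1:4]])
d=M.T@(t-p)
jaw=np.degrees(np.arctan2(M[1,1],M[0,1]))
print('clock',round(s['clock'],2),'tcp',p.round(4),'jaw',round(jaw,1),'tilt',np.degrees(np.arccos(-M[2,2])).round(2),'gap',round(s['finger_gap'],4),'F',s['wrist_force'].round(1),'j6',s['joint_pos'][5].round(2))
print('tool x in world',M[:,0].round(3),'y',M[:,1].round(3))
if len(sys.argv)>4:
    dj=(float(sys.argv[4])-jaw+90)%180-90
    # positive turn = clockwise from above -> jaw angle decreases
    a=np.radians(-dj); print('turn units total',round(-dj/5,2), 'deg',round(-dj,1))
    A=R.from_rotvec([0,0,a]).as_matrix(); print('shift after turning first',((M@A).T@(t-p)/.8).round(4))
print('shift units total (no turn)',(d/.8).round(4),' mm',(d*1000).round(1))
E
python3 plan.py .455 .2205 .25 90
python3 - <<'E'
import numpy as np
from h import *
c=dict(np.load('cam_top.npz'));W=cloud(c)
for n,(x0,x1,y0,y1) in {'gauge':(.5,.72,-.12,.0),'lever':(.3,.5,-.12,0)}.items():
    m=(W[...,0]>x0)&(W[...,0]<x1)&(W[...,1]>y0)&(W[...,1]<y1)&(W[...,2]>.012); P=W[m]; print(n,P.min(0).round(3),P.max(0).round(3))
E
```

```text
clock 1.5 tcp [0.202  0.5384 0.2423] jaw 69.4 tilt 0.01 gap 0.085 F [0.2 0.1 0.9] j6 1.43
tool x in world [-0.936  0.351 -0.   ] y [0.351 0.936 0.   ]
turn units total -4.11 deg -20.6
shift after turning first [-0.3163 -0.3974 -0.0096]
shift units total (no turn) [-0.4357 -0.261  -0.0096]  mm [-348.6 -208.8   -7.7]
gauge [ 0.57  -0.074  0.012] [ 0.642 -0.013  0.253]
lever [ 0.334 -0.078  0.012] [ 0.443 -0.015  0.037]
```

The crops confirm the choices: orange cap on amber, blue lid on white, green lid on the clear jar. The brown crate has its dots visible, and the yellow crate and shellac bottle are excluded. Order will be tin first, then the jar gripped on the diagonal, then the bottle by its cap.

```bash
python3 -m creep '{"hand":[85,85,85,85,85],"delta_pos":[[-0.0436,-0.0261,0],[-0.0436,-0.0261,0],[-0.0436,-0.0261,0],[-0.0436,-0.0261,0],[-0.0436,-0.0261,0]],"turn":[0,0,0,0,0]}' 40
python3 -m creep '{"hand":[85,85,85,85,85],"delta_pos":[[-0.0436,-0.0261,0],[-0.0436,-0.0261,0],[-0.0436,-0.0261,0],[-0.0436,-0.0261,0],[0,0,0]],"turn":[0,0,0,0,-0.78]}'
python3 plan.py .455 .2205 .15 73.3
```

```text
clock: 1.92
tcp_pos: [0.3292, 0.378, 0.2424]
orientation: [0.0, 0.178, 0.984, 0.0]
wrist_force: [0.9, 0.0, 0.7]
finger_gap: 0.0852
clock: 2.33
tcp_pos: [0.4342, 0.2473, 0.2424]
orientation: [0.001, 0.148, 0.989, -0.001]
wrist_force: [-0.4, 1.1, 0.1]
finger_gap: 0.0851
clock 2.33 tcp [0.4342 0.2473 0.2424] jaw 72.9 tilt 0.18 gap 0.0851 F [-0.4  1.1  0.1] j6 0.66
tool x in world [-0.956  0.294 -0.003] y [ 0.294  0.956 -0.001]
turn units total -0.07 deg -0.4
shift after turning first [-0.0341 -0.0245  0.1156]
shift units total (no turn) [-0.0343 -0.0243  0.1156]  mm [-27.4 -19.5  92.5]
```

```bash
python3 -m creep '{"hand":[85,85,85,85,85],"delta_pos":[[-0.0171,-0.0122,0.02],[-0.0171,-0.0122,0.02],[0,0,0.03],[0,0,0.03],[0,0,0]],"turn":[-0.07,0,0,0,0]}'
python3 plan.py .455 .2205 .074 73.3
python3 - <<'E'
from h import *
snap('scene','s1.png');snap('top','t1.png')
a=cv2.imread('pics/s1.png')[60:300,220:500];b=cv2.imread('pics/t1.png')[160:340,100:340]
cv2.imwrite('pics/m1.png',np.hstack([cv2.resize(a,(420,360)),cv2.resize(b,(380,285))[:360] if 0 else cv2.copyMakeBorder(cv2.resize(b,(380,285)),0,75,0,0,0)]))
E
```

```text
clock: 2.75
tcp_pos: [0.448, 0.2244, 0.1582]
orientation: [-0.003, 0.142, 0.99, -0.002]
wrist_force: [-1.3, -0.3, -1.2]
finger_gap: 0.0849
clock 2.75 tcp [0.448  0.2244 0.1582] jaw 73.6 tilt 0.42 gap 0.0849 F [-1.3 -0.3 -1.2] j6 0.59
tool x in world [-0.959  0.282  0.006] y [ 0.282  0.959 -0.004]
turn units total 0.07 deg 0.3
shift after turning first [-0.0104 -0.0017  0.1051]
shift units total (no turn) [-0.0104 -0.0018  0.1051]  mm [-8.3 -1.4 84.1]
```

View pics/m1.png

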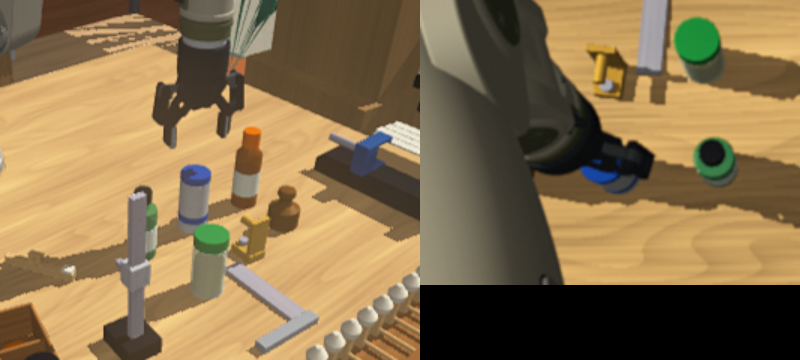

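The picture shows the open gripper straddling above the blue-lidded tin (crop pixel about (195,185)), clear of the neighbours.

```bash
python3 plan.py .455 .2205 .074 73.3
```

```text
clock 2.85 tcp [0.4499 0.2255 0.1621] jaw 73.7 tilt 0.12 gap 0.0851 F [0.  0.3 0.7] j6 0.59
tool x in world [-0.96   0.281  0.002] y [ 0.281  0.96  -0.001]
turn units total 0.08 deg 0.4
shift after turning first [-0.0081 -0.004   0.1101]
shift units total (no turn) [-0.0081 -0.0041  0.1101]  mm [-6.4 -3.3 88.1]
```

```bash
python3 -m creep '{"hand":[85,85,85,85,85],"delta_pos":[[-0.0081,-0.004,0],[0,0,0.02],[0,0,0.025],[0,0,0.025],[0,0,0.02]],"turn":[0.08,0,0,0,0]}'
python3 -m creep '{"hand":[85,85,85,85,85],"delta_pos":[[0,0,0.01],[0,0,0.01],[0,0,0],[0,0,0],[0,0,0]],"turn":[0,0,0,0,0]}'
python3 plan.py .455 .2205 .074 73.3
```

```text
clock: 3.27
tcp_pos: [0.4575, 0.2212, 0.0912]
orientation: [0.002, 0.145, 0.989, 0.001]
wrist_force: [-0.1, -0.3, -0.5]
finger_gap: 0.0852
clock: 3.68
tcp_pos: [0.4568, 0.2212, 0.0754]
orientation: [0.001, 0.145, 0.989, 0.0]
wrist_force: [0.5, -1.0, 0.1]
finger_gap: 0.0855
clock 3.68 tcp [0.4568 0.2212 0.0754] jaw 73.3 tilt 0.11 gap 0.0855 F [ 0.5 -1.   0.1] j6 0.58
tool x in world [-0.958  0.287 -0.002] y [0.287 0.958 0.001]
turn units total -0.0 deg -0.0
shift after turning first [ 0.002  -0.0014  0.0018]
shift units total (no turn) [ 0.002  -0.0014  0.0018]  mm [ 1.6 -1.2  1.4]
```

```bash
python3 -m creep '{"hand":[60,50,40,40,40],"delta_pos":[[0,0,0],[0,0,0],[0,0,0],[0,0,0],[0,0,0]],"turn":[0,0,0,0,0]}' 40
python3 -m creep '{"hand":[40,40,40,40,40],"delta_pos":[[0,0,0],[0,0,0],[0,0,0],[0,0,0],[0,0,0]],"turn":[0,0,0,0,0]}' 40
python3 -m creep '{"hand":[40,40,40,40,40],"delta_pos":[[0,0,-0.01],[0,0,-0.02],[0,0,-0.03],[0,0,-0.03],[0,0,-0.03]],"turn":[0,0,0,0,0]}' 40
python3 - <<'E'
from meas import *
for n,f in [('top','t2.png'),('scene','s2.png')]:
    c=snap(n,f); print(n); measure(c)
E
python3 plan.py .40 .0 .24 73.3
```

```text
clock: 4.1
tcp_pos: [0.4564, 0.2211, 0.075]
orientation: [0.001, 0.145, 0.989, 0.0]
wrist_force: [-0.3, 0.4, 4.3]
finger_gap: 0.0492
clock: 4.52
tcp_pos: [0.4564, 0.2211, 0.075]
orientation: [0.001, 0.145, 0.989, 0.0]
wrist_force: [-0.2, 0.5, 6.1]
finger_gap: 0.0493
clock: 4.93
tcp_pos: [0.4549, 0.2205, 0.1708]
orientation: [-0.001, 0.145, 0.989, -0.001]
wrist_force: [1.4, 0.4, -3.2]
finger_gap: 0.0492
top
green 616 mean [0.5851 0.1214 0.1038] circ 0.5857 0.1214 r 0.0252 pix [274. 185.]
dot orange 1467 [ 0.5546 -0.2101  0.0053]
dot blue 320 [ 0.5684 -0.2579  0.0051]
dot green 348 [ 0.5869 -0.1949  0.005 ]
crate rect (0.5748694539070129, -0.22452272474765778) (0.13631147146224976, 0.20123901963233948) 73.22258758544922 1028
grey 574 [ 0.6443 -0.2102  0.1076] [ 0.6461 -0.2112]
grey 580 [ 0.6258 -0.272   0.1077] [ 0.6279 -0.2735]
grey 608 [ 0.502  -0.2346  0.108 ] [ 0.5031 -0.2357]
scene
orange 86 mean [0.4639 0.343  0.1423] circ 0.4603 0.3457 r 0.0167 pix [388. 148.]
green 235 mean [0.5917 0.1184 0.1053] circ 0.5906 0.1187 r 0.0254 pix [361. 216.]
dot orange 761 [ 0.5957 -0.2309  0.0065]
crate rect (0.5769569277763367, -0.22492283582687378) (0.1358499526977539, 0.2032160609960556) 73.27232360839844 1242
grey 474 [ 0.5104 -0.2399  0.1078] [ 0.5058 -0.2384]
grey 586 [ 0.6529 -0.2156  0.1081] [ 0.6489 -0.2132]
grey 634 [ 0.6344 -0.2773  0.108 ] [ 0.6309 -0.2757]
clock 5.03 tcp [0.4579 0.2214 0.174 ] jaw 73.3 tilt 0.35 gap 0.0493 F [ 1.6  0.5 -2.5] j6 0.58
tool x in world [-0.958  0.287 -0.005] y [0.287 0.958 0.003]
turn units total -0.0 deg -0.0
shift after turning first [-0.0106 -0.2857 -0.0834]
shift units total (no turn) [-0.0106 -0.2857 -0.0834]  mm [  -8.5 -228.5  -66.8]
```

View pics/s2.png

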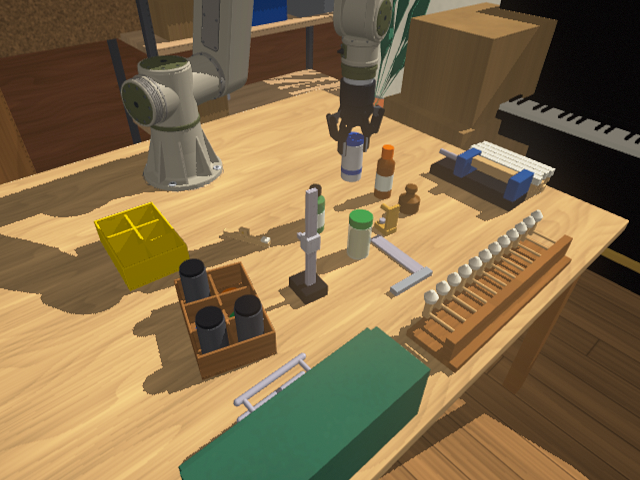

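The tin is held upright below the lifted gripper, at (352,158) in the scene view. The gap reads 49 mm and the wrist force shows its weight. Carrying it round the near side of the gauge.

```bash
python3 -m creep '{"hand":[40,40,40,40,40],"delta_pos":[[0,0,-0.03],[0,0,-0.035],[-0.002,-0.02,-0.02],[-0.002,-0.03,0],[-0.002,-0.035,0]],"turn":[0,0,0,0,0]}' 40
python3 -m creep '{"hand":[40,40,40,40,40],"delta_pos":[[0,-0.04,0],[0,-0.04,0],[0,-0.04,0],[0,-0.04,0],[0,-0.035,0]],"turn":[0,0,0,0,0]}' 40
python3 plan.py .5666 -.256 .25 73.3
```

```text
clock: 5.45
tcp_pos: [0.4411, 0.1544, 0.2382]
orientation: [0.0, 0.144, 0.99, 0.0]
wrist_force: [0.8, 0.1, -3.7]
finger_gap: 0.0489
clock: 5.87
tcp_pos: [0.3943, 0.0036, 0.2369]
orientation: [-0.001, 0.145, 0.989, -0.0]
wrist_force: [-0.1, -0.2, -1.8]
finger_gap: 0.0492
clock 5.87 tcp [0.3943 0.0036 0.2369] jaw 73.3 tilt 0.14 gap 0.0492 F [-0.1 -0.2 -1.8] j6 0.1
tool x in world [-0.958  0.288  0.002] y [ 0.288  0.958 -0.001]
turn units total -0.0 deg -0.0
shift after turning first [-0.2995 -0.249  -0.0169]
shift units total (no turn) [-0.2995 -0.2489 -0.0169]  mm [-239.6 -199.1  -13.5]
```

```bash
python3 -m creep '{"hand":[40,40,40,40,40],"delta_pos":[[-0.022,-0.035,-0.004],[-0.022,-0.035,-0.004],[-0.022,-0.035,-0.004],[-0.022,-0.035,-0.004],[-0.022,-0.035,0]],"turn":[0,0,0,0,0]}' 40
python3 -m creep '{"hand":[40,40,40,40,40],"delta_pos":[[-0.034,-0.015,0],[-0.036,-0.015,0],[-0.036,-0.015,0],[-0.036,-0.015,0],[-0.03,-0.01,0]],"turn":[0,0,0,0,0]}' 40
python3 -m creep '{"hand":[40,40,40,40,40],"delta_pos":[[0,0,0],[0,0,0],[0,0,0],[0,0,0],[0,0,0]],"turn":[0,0,0,0,0]}' 40
python3 plan.py .5666 -.256 .25 73.3
python3 - <<'E'
from meas import *
for n,f in [('top','t3.png'),('scene','s3.png')]:
    c=snap(n,f); print(n); measure(c)
a=cv2.imread('pics/s3.png')[120:420,120:420];b=cv2.imread('pics/t3.png')[60:360,340:640]
cv2.imwrite('pics/m3.png',np.hstack([cv2.resize(a,(400,400)),cv2.resize(b,(400,400))]))
E
```

```text
clock: 6.28
tcp_pos: [0.4397, -0.1559, 0.2503]
orientation: [-0.001, 0.145, 0.989, 0.0]
wrist_force: [0.3, -0.2, -2.3]
finger_gap: 0.0493
clock: 6.7
tcp_pos: [0.5565, -0.2492, 0.2488]
orientation: [-0.001, 0.146, 0.989, 0.0]
wrist_force: [0.6, -0.4, -2.7]
finger_gap: 0.049
clock: 7.12
tcp_pos: [0.555, -0.2468, 0.2512]
orientation: [-0.0, 0.145, 0.989, 0.0]
wrist_force: [-0.3, -0.1, -3.3]
finger_gap: 0.0496
clock 7.12 tcp [ 0.555  -0.2468  0.2512] jaw 73.3 tilt 0.03 gap 0.0496 F [-0.3 -0.1 -3.3] j6 -0.26
tool x in world [-0.958  0.287  0.001] y [0.287 0.958 0.   ]
turn units total 0.0 deg 0.0
shift after turning first [-0.0172 -0.0068  0.0015]
shift units total (no turn) [-0.0172 -0.0068  0.0015]  mm [-13.7  -5.5   1.2]
top
orange 276 mean [0.4585 0.3467 0.1423] circ 0.4594 0.3478 r 0.0153 pix [134. 255.]
green 604 mean [0.5854 0.1213 0.1038] circ 0.586 0.1217 r 0.0252 pix [275. 185.]
dot orange 1396 [ 0.5526 -0.2053  0.0054]
dot blue 286 [ 0.5685 -0.2578  0.0049]
dot green 351 [ 0.5869 -0.1949  0.005 ]
crate rect (0.574874222278595, -0.22439303994178772) (0.13571389019489288, 0.20179711282253265) 73.21640014648438 916
grey 571 [ 0.6443 -0.2103  0.1077] [ 0.646  -0.2113]
grey 83 [ 0.6219 -0.2552  0.1036] [ 0.6256 -0.2612]
grey 615 [ 0.5019 -0.2345  0.1078] [ 0.503  -0.2358]
scene
orange 88 mean [0.4643 0.3426 0.1415] circ 0.462 0.3451 r 0.0155 pix [388. 148.]
green 235 mean [0.5918 0.1184 0.1053] circ 0.5914 0.1188 r 0.0248 pix [361. 216.]
dot orange 767 [ 0.5941 -0.2305  0.0065]
crate rect (0.5770140886306763, -0.22537486255168915) (0.13510920107364655, 0.20257872343063354) 73.28773498535156 1245
grey 418 [ 0.513  -0.2418  0.1073] [ 0.5066 -0.2382]
grey 584 [ 0.6529 -0.2157  0.1081] [ 0.6503 -0.2125]
grey 632 [ 0.6344 -0.2774  0.108 ] [ 0.6303 -0.2763]
```

View pics/m3.png

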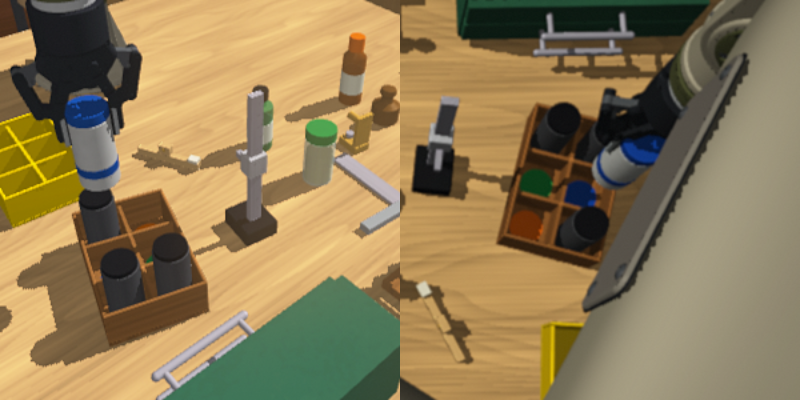

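The tin hangs upright above the blue cell (crop left (95,130), right (625,160)). I'll fit a cylinder to it in both cameras to get its offset from the TCP.

```bash
cat > held.py <<'E'
import sys
from meas import *
from scipy.optimize import least_squares
r=float(sys.argv[1]); zlo=float(sys.argv[2]); zhi=float(sys.argv[3])  # world z band
s=env.get_state(); p=s['tcp_pos']; M=rot(s['orientation'])
print('tcp',p.round(4))
for n in ['top','scene']:
    c=snap(n); W=cloud(c).reshape(-1,3)
    m=(np.hypot(W[:,0]-p[0],W[:,1]-p[1])<r+.016)&(W[:,2]>zlo)&(W[:,2]<zhi)
    P=W[m]
    if len(P)<20: print(n,'few',len(P)); continue
    # tilted cylinder: centre at mid z + slope
    zm=(zlo+zhi)/2
    f=lambda q:np.hypot(P[:,0]-q[0]-q[2]*(P[:,2]-zm),P[:,1]-q[1]-q[3]*(P[:,2]-zm))-r
    q=least_squares(f,[p[0],p[1],0,0],loss='soft_l1',f_scale=.002).x
    q2=least_squares(lambda a:f([a[0],a[1],0,0]),p[:2],loss='soft_l1',f_scale=.002).x
    print(n,len(P),'centre',q2.round(4),'off world mm',((q2-p[:2])*1000).round(1),'| tilt fit',q.round(4),'zmin/max',P[:,2].min().round(4),P[:,2].max().round(4))
E
python3 held.py .025 .185 .225; python3 held.py .025 .14 .225
```

```text
tcp [ 0.5553 -0.247   0.2516]
top 354 centre [ 0.5524 -0.2455] off world mm [-3.   1.5] | tilt fit [ 0.5524 -0.2455 -0.0022 -0.0137] zmin/max 0.1852 0.225
scene 623 centre [ 0.5534 -0.2461] off world mm [-1.9  0.9] | tilt fit [ 0.5534 -0.2461 -0.0068 -0.0035] zmin/max 0.185 0.225
tcp [ 0.5556 -0.2473  0.2517]
top 413 centre [ 0.5527 -0.2458] off world mm [-2.8  1.5] | tilt fit [ 0.5528 -0.2456 -0.0026 -0.0084] zmin/max 0.1764 0.2248
scene 724 centre [ 0.5537 -0.2464] off world mm [-1.9  0.9] | tilt fit [ 0.5538 -0.2462 -0.0052 -0.0108] zmin/max 0.176 0.225
```

```bash
python3 plan.py .569 -.2572 .148 73.3
```

```text
clock 7.42 tcp [ 0.5557 -0.2475  0.2515] jaw 73.3 tilt 0.04 gap 0.0495 F [-1.3 -0.3 -2.1] j6 -0.26
tool x in world [-0.958  0.287 -0.001] y [ 0.287  0.958 -0.   ]
turn units total 0.0 deg 0.0
shift after turning first [-0.0193 -0.0069  0.1294]
shift units total (no turn) [-0.0193 -0.0069  0.1294]  mm [-15.5  -5.5 103.5]
```

```bash
python3 -m creep '{"hand":[40,40,40,40,40],"delta_pos":[[-0.0097,-0.0035,0.01],[-0.0097,-0.0035,0.01],[0,0,0.01],[0,0,0.01],[0,0,0.01]],"turn":[0,0,0,0,0]}' 40
python3 -m creep '{"hand":[40,40,40,40,40],"delta_pos":[[0,0,0.018],[0,0,0.018],[0,0,0.018],[0,0,0.018],[0,0,0]],"turn":[0,0,0,0,0]}' 40
python3 held.py .025 .075 .13
python3 plan.py .569 -.2572 .082 73.3
```

```text
clock: 7.83
tcp_pos: [0.5688, -0.2574, 0.2092]
orientation: [-0.001, 0.145, 0.989, 0.0]
wrist_force: [0.4, -0.2, -2.2]
finger_gap: 0.0491
clock: 8.25
tcp_pos: [0.5669, -0.2561, 0.1493]
orientation: [-0.003, 0.145, 0.989, 0.001]
wrist_force: [-0.6, 0.8, -3.7]
finger_gap: 0.0496
tcp [ 0.5669 -0.2561  0.1493]
top 345 centre [ 0.5637 -0.2544] off world mm [-3.2  1.7] | tilt fit [ 0.5636 -0.2544  0.0012 -0.0156] zmin/max 0.0756 0.1298
scene 587 centre [ 0.5654 -0.2551] off world mm [-1.5  1. ] | tilt fit [ 0.5654 -0.2551 -0.0039 -0.0114] zmin/max 0.0756 0.1299
clock 8.35 tcp [ 0.5683 -0.257   0.1526] jaw 73.3 tilt 0.14 gap 0.0493 F [ 0.4 -0.3 -2.8] j6 -0.26
tool x in world [-0.958  0.287  0.002] y [0.287 0.958 0.001]
turn units total -0.0 deg -0.0
shift after turning first [-0.0011 -0.0001  0.0882]
shift units total (no turn) [-0.0011 -0.0001  0.0882]  mm [-0.9 -0.1 70.6]
```

```bash
python3 -m creep '{"hand":[40,40,40,40,40],"delta_pos":[[-0.001,0,0.016],[0,0,0.018],[0,0,0.018],[0,0,0.016],[0,0,0.008]],"turn":[0,0,0,0,0]}' 40
python3 -m creep '{"hand":[40,40,40,40,40],"delta_pos":[[0,0,0.002],[0,0,0.002],[0,0,0.002],[0,0,0.002],[0,0,0]],"turn":[0,0,0,0,0]}' 40
python3 plan.py .569 -.2572 .0805 73.3
```

```text
clock: 8.77
tcp_pos: [0.5697, -0.2576, 0.0922]
orientation: [-0.0, 0.145, 0.989, 0.0]
wrist_force: [-1.0, 0.5, -3.4]
finger_gap: 0.049
clock: 9.18
tcp_pos: [0.5702, -0.2579, 0.0868]
orientation: [0.0, 0.145, 0.989, -0.0]
wrist_force: [-0.3, -1.0, -3.4]
finger_gap: 0.0492
clock 9.18 tcp [ 0.5702 -0.2579  0.0868] jaw 73.3 tilt 0.05 gap 0.0492 F [-0.3 -1.  -3.4] j6 -0.26
tool x in world [-0.958  0.287 -0.001] y [ 0.287  0.958 -0.   ]
turn units total -0.0 deg -0.0
shift after turning first [0.0016 0.0004 0.0078]
shift units total (no turn) [0.0016 0.0004 0.0078]  mm [1.3 0.3 6.3]
```

```bash
python3 -m creep '{"hand":[40,40,40,40,40],"delta_pos":[[0.001,0,0.0015],[0,0,0.0015],[0,0,0.0015],[0,0,0.0015],[0,0,0]],"turn":[0,0,0,0,0]}' 40
python3 -m creep '{"hand":[40,40,40,40,40],"delta_pos":[[0,0,0.001],[0,0,0.001],[0,0,0.001],[0,0,0],[0,0,0]],"turn":[0,0,0,0,0]}' 40
python3 plan.py .569 -.2572 .0805 73.3
```

```text
clock: 9.6
tcp_pos: [0.5689, -0.2574, 0.0811]
orientation: [-0.0, 0.145, 0.989, 0.0]
wrist_force: [0.3, -0.5, -2.4]
finger_gap: 0.0493
clock: 10.02
tcp_pos: [0.5694, -0.2576, 0.08]
orientation: [0.001, 0.145, 0.989, -0.0]
wrist_force: [-1.9, 1.7, 5.4]
finger_gap: 0.0494
clock 10.02 tcp [ 0.5694 -0.2576  0.08  ] jaw 73.3 tilt 0.06 gap 0.0494 F [-1.9  1.7  5.4] j6 -0.26
tool x in world [-0.958  0.287 -0.001] y [ 0.287  0.958 -0.   ]
turn units total -0.0 deg -0.0
shift after turning first [ 0.0006  0.0003 -0.0006]
shift units total (no turn) [ 0.0006  0.0003 -0.0006]  mm [ 0.5  0.2 -0.5]
```

The wrist force changed sign, so the tin is on the floor. Releasing gradually and rising.

```bash
python3 -m creep '{"hand":[52,55,60,70,80],"delta_pos":[[0,0,0],[0,0,0],[0,0,0],[0,0,0],[0,0,0]],"turn":[0,0,0,0,0]}' 40
python3 -m creep '{"hand":[82,82,82,82,82],"delta_pos":[[0,0,0],[0,0,-0.01],[0,0,-0.02],[0,0,-0.035],[0,0,-0.035]],"turn":[0,0,0,0,0]}' 40
python3 -m creep '{"hand":[82,82,82,82,82],"delta_pos":[[0,0,-0.035],[0,0,-0.035],[0,0,-0.03],[0.01,0,0],[0.03,0,0]],"turn":[0,0,0,0,0]}' 40
python3 - <<'E'
from meas import *
for n,f in [('top','t4.png'),('scene','s4.png')]:
    c=snap(n,f); print(n); measure(c)
a=cv2.imread('pics/s4.png')[120:420,120:420];b=cv2.imread('pics/t4.png')[60:360,340:640]
cv2.imwrite('pics/m4.png',np.hstack([cv2.resize(a,(400,400)),cv2.resize(b,(400,400))]))
E
python3 plan.py .40 -.05 .25 28.3
```

```text
clock: 10.43
tcp_pos: [0.5691, -0.2575, 0.0788]
orientation: [-0.0, 0.145, 0.989, 0.0]
wrist_force: [-0.4, -0.1, -1.0]
finger_gap: 0.0797
clock: 10.85
tcp_pos: [0.5683, -0.257, 0.1595]
orientation: [-0.001, 0.145, 0.989, 0.001]
wrist_force: [1.1, -0.6, 0.5]
finger_gap: 0.0816
clock: 11.27
tcp_pos: [0.541, -0.2497, 0.2411]
orientation: [0.003, 0.145, 0.989, -0.001]
wrist_force: [-0.8, -0.2, 0.1]
finger_gap: 0.0819
top
orange 281 mean [0.4589 0.3466 0.1424] circ 0.4594 0.3478 r 0.0154 pix [134. 255.]
blue 492 mean [ 0.5649 -0.2533  0.1115] circ 0.5658 -0.2549 r 0.0247 pix [490. 191.]
green 612 mean [0.5851 0.1214 0.1038] circ 0.5863 0.1217 r 0.0251 pix [275. 185.]
dot orange 1234 [ 0.5492 -0.1968  0.0054]
dot green 348 [ 0.5869 -0.1947  0.0052]
crate rect (0.5748460292816162, -0.22433550655841827) (0.1355893611907959, 0.20180942118167877) 73.32534790039062 933
grey 575 [ 0.6442 -0.2102  0.1076] [ 0.6457 -0.211 ]
grey 660 [ 0.564  -0.2534  0.1109] [ 0.5658 -0.2554]
grey 606 [ 0.502  -0.2347  0.1079] [ 0.5034 -0.2361]
scene
orange 87 mean [0.4641 0.343  0.1419] circ 0.4618 0.3463 r 0.0168 pix [388. 148.]
green 234 mean [0.5918 0.1183 0.1053] circ 0.5913 0.119 r 0.025 pix [361. 216.]
dot orange 722 [ 0.601  -0.2295  0.0067]
crate rect (0.5773789882659912, -0.22523027658462524) (0.13543182611465454, 0.20325572788715363) 73.2356185913086 1215
grey 1122 [ 0.547  -0.2509  0.1094] [ 0.5387 -0.248 ]
grey 579 [ 0.6527 -0.2156  0.1081] [ 0.6495 -0.2137]
grey 635 [ 0.6344 -0.2774  0.108 ] [ 0.6307 -0.276 ]
clock 11.37 tcp [ 0.5357 -0.2469  0.2394] jaw 73.3 tilt 0.14 gap 0.0822 F [-0.2 -0.1 -0.8] j6 -0.28
tool x in world [-0.958  0.288  0.002] y [0.288 0.958 0.001]
turn units total 9.0 deg 45.0
shift after turning first [ 0.2972 -0.0326 -0.0126]
shift units total (no turn) [ 0.2333  0.187  -0.0126]  mm [186.6 149.6 -10.1]
```

View pics/m4.png

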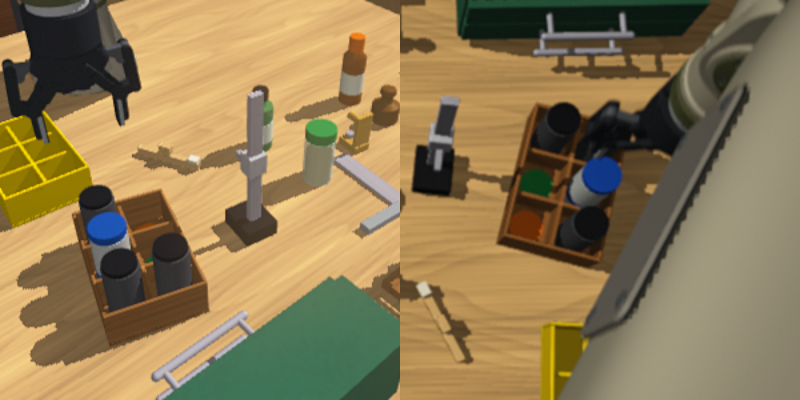

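The tin stands in the blue cell, 1 mm from the cell centre in the top view, with the grey tins unmoved. Now the jar.

```bash
python3 -m creep '{"hand":[85,85,85,85,85],"delta_pos":[[0.029,0.0234,-0.002],[0.029,0.0234,-0.002],[0.029,0.0234,-0.002],[0.029,0.0234,-0.002],[0.029,0.0234,-0.002]],"turn":[0,0,0,0,0]}'
python3 -m creep '{"hand":[85,85,85,85,85],"delta_pos":[[0.029,0.0234,0],[0.029,0.0234,0],[0.029,0.0234,0],[0,0,0],[0,0,0]],"turn":[0,0,0,1,1]}'
python3 -m creep '{"hand":[85,85,85,85,85],"delta_pos":[[0,0,0],[0,0,0],[0,0,0],[0,0,0],[0,0,0]],"turn":[1,1,1,1,1]}'
python3 -m creep '{"hand":[85,85,85,85,85],"delta_pos":[[0,0,0],[0,0,0],[0,0,0],[0,0,0],[0,0,0]],"turn":[1,1,0,0,0]}'
python3 plan.py .45 .12 .25 28.3
python3 plan.py .5886 .1202 .25 28.3
```

```text
clock: 11.78
tcp_pos: [0.4533, -0.1243, 0.2469]
orientation: [-0.0, 0.146, 0.989, 0.0]
wrist_force: [0.5, 0.2, 0.2]
finger_gap: 0.0848
clock: 12.2
tcp_pos: [0.4027, -0.0501, 0.2474]
orientation: [0.0, 0.232, 0.973, 0.0]
wrist_force: [-0.1, -1.0, -0.0]
finger_gap: 0.0847
clock: 12.62
tcp_pos: [0.4037, -0.0514, 0.2471]
orientation: [0.0, 0.438, 0.899, 0.0]
wrist_force: [-0.1, -1.5, -0.3]
finger_gap: 0.0851
clock: 13.03
tcp_pos: [0.4037, -0.0515, 0.2471]
orientation: [0.0, 0.512, 0.859, 0.0]
wrist_force: [-0.5, 0.1, 1.1]
finger_gap: 0.0848
clock 13.03 tcp [ 0.4037 -0.0515  0.2471] jaw 28.4 tilt 0.0 gap 0.0848 F [-0.5  0.1  1.1] j6 0.75
tool x in world [-0.476  0.88   0.   ] y [0.88  0.476 0.   ]
turn units total 0.02 deg 0.1
shift after turning first [ 0.1613  0.1526 -0.0036]
shift units total (no turn) [ 0.161   0.1529 -0.0036]  mm [128.8 122.3  -2.9]
clock 13.03 tcp [ 0.4037 -0.0515  0.2471] jaw 28.4 tilt 0.0 gap 0.0848 F [-0.5  0.1  1.1] j6 0.75
tool x in world [-0.476  0.88   0.   ] y [0.88  0.476 0.   ]
turn units total 0.02 deg 0.1
shift after turning first [ 0.0794  0.3052 -0.0036]
shift units total (no turn) [ 0.0788  0.3054 -0.0036]  mm [ 63.  244.3  -2.9]
```

```bash
python3 -m creep '{"hand":[85,85,85,85,85],"delta_pos":[[0.0322,0.0306,0],[0.0322,0.0306,0],[0.0322,0.0306,0],[0.0322,0.0306,0],[0.0322,0.0306,0]],"turn":[0,0,0,0,0]}'
python3 -m creep '{"hand":[85,85,85,85,85],"delta_pos":[[-0.0164,0.0305,0],[-0.0164,0.0305,0],[-0.0164,0.0305,0],[-0.0164,0.0305,0],[-0.0164,0.0305,0]],"turn":[0,0,0,0,0]}'
python3 -m creep '{"hand":[85,85,85,85,85],"delta_pos":[[0,0,0.02],[0,0,0.03],[0,0,0.03],[0,0,0.02],[0,0,0]],"turn":[0,0,0,0,0]}'
python3 - <<'E'
from meas import *
for n,f in [('top','t5.png'),('scene','s5.png')]:
    c=snap(n,f); print(n); measure(c)
a=cv2.imread('pics/s5.png')[60:300,220:500];b=cv2.imread('pics/t5.png')[100:340,100:380]
cv2.imwrite('pics/m5.png',np.hstack([cv2.resize(a,(400,343)),cv2.resize(b,(400,343))]))
E
python3 plan.py .5886 .1202 .072 28.3
```

```text
clock: 13.45
tcp_pos: [0.4507, 0.1215, 0.2472]
orientation: [0.0, 0.512, 0.859, 0.0]
wrist_force: [0.9, 0.4, 0.9]
finger_gap: 0.085
clock: 13.87
tcp_pos: [0.5902, 0.1204, 0.2469]
orientation: [-0.0, 0.512, 0.859, 0.0]
wrist_force: [-0.4, 0.0, 1.0]
finger_gap: 0.0849
clock: 14.28
tcp_pos: [0.5865, 0.1198, 0.1628]
orientation: [-0.003, 0.512, 0.859, -0.002]
wrist_force: [-0.4, -0.7, -0.9]
finger_gap: 0.0852
top
blue 367 mean [ 0.5701 -0.2557  0.1116] circ 0.5674 -0.255 r 0.025 pix [492. 188.]
dot orange 1243 [ 0.5486 -0.196   0.0053]
dot green 362 [ 0.5864 -0.1948  0.005 ]
crate rect (0.5749071836471558, -0.22455239295959473) (0.13581018149852753, 0.20151151716709137) 73.25727081298828 973
grey 573 [ 0.6442 -0.2103  0.1077] [ 0.6462 -0.2115]
grey 577 [ 0.6257 -0.272   0.1077] [ 0.627  -0.2733]
grey 681 [ 0.5649 -0.2535  0.1109] [ 0.5666 -0.2551]
grey 612 [ 0.502  -0.2346  0.1079] [ 0.5032 -0.2361]
scene
green 234 mean [0.5915 0.1186 0.1051] circ 0.5908 0.1212 r 0.0257 pix [361. 216.]
dot orange 716 [ 0.5987 -0.2282  0.0066]
crate rect (0.5764051675796509, -0.22540885210037231) (0.13562051951885223, 0.2033734768629074) 73.6036605834961 1185
grey 1114 [ 0.5467 -0.2509  0.1094] [ 0.539  -0.2473]
grey 582 [ 0.6528 -0.2157  0.1081] [ 0.6496 -0.2131]
grey 632 [ 0.6344 -0.2774  0.108 ] [ 0.6301 -0.2757]
clock 14.38 tcp [0.5886 0.12   0.1668] jaw 28.3 tilt 0.08 gap 0.0851 F [0.1 0.2 0.4] j6 1.14
tool x in world [-0.475  0.88   0.001] y [ 0.88   0.475 -0.001]
turn units total 0.01 deg 0.0
shift after turning first [1.000e-04 3.000e-04 1.185e-01]
shift units total (no turn) [1.000e-04 3.000e-04 1.185e-01]  mm [ 0.1  0.2 94.8]
```

View pics/m5.png

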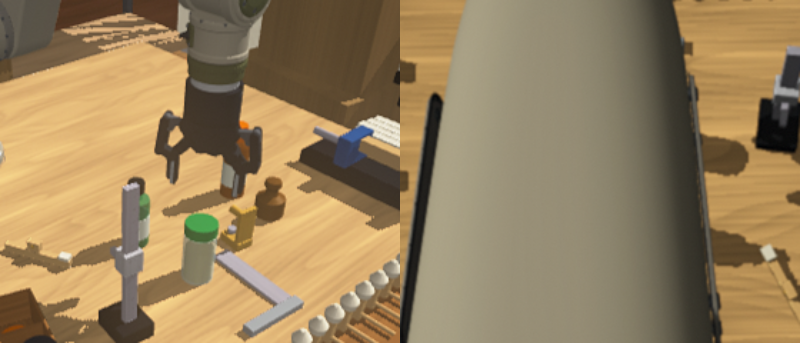

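The gripper stands over the green-lidded jar (crop left (200,230)), fingers clear on both sides. Descending and gripping.

```bash
python3 -m creep '{"hand":[85,85,85,85,85],"delta_pos":[[0,0,0.02],[0,0,0.025],[0,0,0.025],[0,0,0.02],[0,0,0.015]],"turn":[0,0,0,0,0]}'
python3 -m creep '{"hand":[85,85,85,85,85],"delta_pos":[[0,0,0.0085],[0,0,0.005],[0,0,0],[0,0,0],[0,0,0]],"turn":[0,0,0,0,0]}'
python3 plan.py .5886 .1202 .072 28.3
python3 -m creep '{"hand":[60,50,40,40,40],"delta_pos":[[0,0,0],[0,0,0],[0,0,0],[0,0,0],[0,0,0]],"turn":[0,0,0,0,0]}' 50
python3 -m creep '{"hand":[40,40,40,40,40],"delta_pos":[[0,0,0],[0,0,0],[0,0,0],[0,0,0],[0,0,0]],"turn":[0,0,0,0,0]}' 50
```

```text
clock: 14.8
tcp_pos: [0.5898, 0.1201, 0.0837]
orientation: [0.001, 0.513, 0.859, 0.001]
wrist_force: [-0.1, 0.6, -0.4]
finger_gap: 0.0852
clock: 15.22
tcp_pos: [0.5899, 0.1201, 0.0736]
orientation: [0.001, 0.513, 0.859, 0.001]
wrist_force: [0.0, 0.0, 1.0]
finger_gap: 0.0848
clock 15.22 tcp [0.5899 0.1201 0.0736] jaw 28.3 tilt 0.12 gap 0.0848 F [0. 0. 1.] j6 1.14
tool x in world [-0.474  0.88  -0.001] y [0.88  0.474 0.002]
turn units total -0.0 deg -0.0
shift after turning first [ 0.0009 -0.0014  0.002 ]
shift units total (no turn) [ 0.0009 -0.0014  0.002 ]  mm [ 0.7 -1.1  1.6]
clock: 15.63
tcp_pos: [0.5893, 0.12, 0.073]
orientation: [0.0, 0.513, 0.858, 0.0]
wrist_force: [-0.9, -0.7, 4.3]
finger_gap: 0.0508
clock: 16.05
tcp_pos: [0.5893, 0.12, 0.073]
orientation: [0.0, 0.513, 0.858, 0.0]
wrist_force: [-2.0, -1.0, 5.4]
finger_gap: 0.0512
```

```bash
python3 -m creep '{"hand":[40,40,40,40,40],"delta_pos":[[0,0,-0.01],[0,0,-0.02],[0,0,-0.035],[0,0,-0.04],[0,0,-0.04]],"turn":[0,0,0,0,0]}' 50
python3 -m creep '{"hand":[40,40,40,40,40],"delta_pos":[[0,0,-0.04],[0,0,-0.035],[0,0,-0.01],[0.004,-0.02,0],[0.004,-0.03,0]],"turn":[0,0,0,0,0]}' 50
python3 plan.py .42 .05 .25 28.3
```

```text
clock: 16.47
tcp_pos: [0.5877, 0.12, 0.1883]
orientation: [-0.002, 0.513, 0.858, -0.001]
wrist_force: [1.0, -0.2, -4.0]
finger_gap: 0.0509
clock: 16.88
tcp_pos: [0.5518, 0.107, 0.2553]
orientation: [0.0, 0.513, 0.859, 0.0]
wrist_force: [0.5, 0.4, -3.6]
finger_gap: 0.051
clock 16.88 tcp [0.5518 0.107  0.2553] jaw 28.3 tilt 0.05 gap 0.051 F [ 0.5  0.4 -3.6] j6 1.12
tool x in world [-0.475  0.88  -0.   ] y [0.88  0.475 0.001]
turn units total 0.01 deg 0.0
shift after turning first [ 0.0154 -0.1788  0.0065]
shift units total (no turn) [ 0.0155 -0.1788  0.0065]  mm [  12.4 -143.1    5.2]
```

```bash
python3 -m creep '{"hand":[40,40,40,40,40],"delta_pos":[[0.003,-0.035,0.001],[0.003,-0.036,0.001],[0.003,-0.036,0.001],[0.003,-0.036,0.001],[0.003,-0.035,0.001]],"turn":[0,0,0,0,0]}' 50
python3 -m creep '{"hand":[40,40,40,40,40],"delta_pos":[[-0.0387,-0.016,0],[-0.0387,-0.016,0],[-0.0387,-0.016,0],[-0.0387,-0.016,0],[-0.0387,-0.016,0]],"turn":[0,0,0,0,0]}' 50
python3 plan.py .5852 -.1938 .25 28.3
```

```text
clock: 17.3
tcp_pos: [0.4173, 0.0495, 0.2505]
orientation: [-0.001, 0.513, 0.859, -0.001]
wrist_force: [0.1, -1.0, -2.5]
finger_gap: 0.0508
clock: 17.72
tcp_pos: [0.4357, -0.118, 0.2509]
orientation: [-0.001, 0.513, 0.859, 0.0]
wrist_force: [-0.2, 0.5, -3.5]
finger_gap: 0.0509
clock 17.72 tcp [ 0.4357 -0.118   0.2509] jaw 28.3 tilt 0.11 gap 0.0509 F [-0.2  0.5 -3.5] j6 0.63
tool x in world [-0.474  0.88   0.002] y [ 0.88   0.474 -0.001]
turn units total 0.0 deg 0.0
shift after turning first [-0.172   0.1196  0.0007]
shift units total (no turn) [-0.172   0.1196  0.0007]  mm [-137.6   95.7    0.6]
```

```bash
python3 -m creep '{"hand":[40,40,40,40,40],"delta_pos":[[-0.0344,0.0175,0],[-0.0344,0.02,0],[-0.0344,0.024,0],[-0.0344,0.028,0],[-0.0344,0.028,0]],"turn":[0,0,0,0,0]}' 50
python3 -m creep '{"hand":[40,40,40,40,40],"delta_pos":[[0,0,0],[0,0,0],[0,0,0],[0,0,0],[0,0,0]],"turn":[0,0,0,0,0]}' 50
python3 held.py .026 .185 .225; python3 held.py .026 .14 .225
python3 plan.py .5852 -.1938 .15 28.3
python3 - <<'E'
from meas import *
for n,f in [('top','t6.png'),('scene','s6.png')]:
    c=snap(n,f)
a=cv2.imread('pics/s6.png')[120:420,120:420];b=cv2.imread('pics/t6.png')[60:360,340:640]
cv2.imwrite('pics/m6.png',np.hstack([cv2.resize(a,(400,400)),cv2.resize(b,(400,400))]))
E
```

```text
clock: 18.13
tcp_pos: [0.5851, -0.1942, 0.2502]
orientation: [-0.001, 0.513, 0.858, -0.0]
wrist_force: [1.1, -0.4, -2.9]
finger_gap: 0.0511
clock: 18.55
tcp_pos: [0.5837, -0.1929, 0.2525]
orientation: [-0.0, 0.513, 0.859, 0.0]
wrist_force: [-0.5, -0.6, -2.7]
finger_gap: 0.0511
tcp [ 0.5837 -0.1929  0.2525]
top 175 centre [ 0.5823 -0.191 ] off world mm [-1.4  1.9] | tilt fit [ 0.5822 -0.191  -0.0077  0.0035] zmin/max 0.185 0.224
scene 604 centre [ 0.5831 -0.1913] off world mm [-0.6  1.6] | tilt fit [ 0.5831 -0.1913  0.0006  0.0021] zmin/max 0.185 0.2249
tcp [ 0.584  -0.1931  0.2531]
top 201 centre [ 0.5826 -0.1912] off world mm [-1.4  1.9] | tilt fit [ 5.826e-01 -1.913e-01 -5.000e-04  5.800e-03] zmin/max 0.1795 0.2249
scene 660 centre [ 0.5835 -0.1914] off world mm [-0.6  1.6] | tilt fit [ 0.5834 -0.1915  0.0035  0.0028] zmin/max 0.1806 0.2249
clock 18.75 tcp [ 0.5843 -0.1932  0.2531] jaw 28.3 tilt 0.07 gap 0.0511 F [-0.1 -0.5 -2.9] j6 0.63
tool x in world [-0.474  0.88  -0.001] y [0.88  0.474 0.001]
turn units total -0.0 deg -0.0
shift after turning first [-0.0011  0.0006  0.1289]
shift units total (no turn) [-0.0011  0.0006  0.1289]  mm [ -0.9   0.5 103.1]
```

View pics/m6.png

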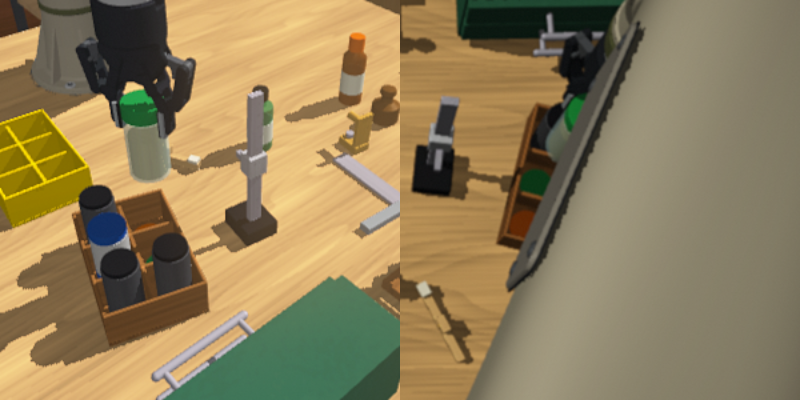

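The jar hangs upright over the green cell. The required corrections agree between cameras to within 1.5 mm, so the target TCP is (0.5862, -0.1956).

```bash
python3 plan.py .5862 -.1956 .09 28.3
python3 -m creep '{"hand":[40,40,40,40,40],"delta_pos":[[-0.0035,0.0005,0.01],[0,0,0.03],[0,0,0.03],[0,0,0.03],[0,0,0.02]],"turn":[0,0,0,0,0]}' 50
python3 -m creep '{"hand":[40,40,40,40,40],"delta_pos":[[0,0,0],[0,0,0],[0,0,0],[0,0,0],[0,0,0]],"turn":[0,0,0,0,0]}' 50
python3 plan.py .5862 -.1956 .085 28.3; python3 held.py .026 .082 .13
```

```text
clock 18.85 tcp [ 0.5845 -0.1933  0.2529] jaw 28.3 tilt 0.05 gap 0.0514 F [-0.5  0.3 -2.8] j6 0.63
tool x in world [-0.474  0.88  -0.001] y [0.88  0.474 0.001]
turn units total -0.0 deg -0.0
shift after turning first [-0.0034  0.0005  0.2036]
shift units total (no turn) [-0.0034  0.0005  0.2036]  mm [ -2.7   0.4 162.9]
clock: 19.27
tcp_pos: [0.5852, -0.1954, 0.1532]
orientation: [-0.001, 0.513, 0.858, -0.0]
wrist_force: [0.2, 0.4, -3.5]
finger_gap: 0.0514
clock: 19.68
tcp_pos: [0.5873, -0.1962, 0.1579]
orientation: [0.001, 0.513, 0.858, 0.0]
wrist_force: [0.1, 0.4, -2.9]
finger_gap: 0.0507
clock 19.68 tcp [ 0.5873 -0.1962  0.1579] jaw 28.3 tilt 0.17 gap 0.0507 F [ 0.1  0.4 -2.9] j6 0.62
tool x in world [-0.474  0.881 -0.002] y [0.881 0.474 0.002]
turn units total -0.0 deg -0.0
shift after turning first [ 0.0016 -0.001   0.0912]
shift units total (no turn) [ 0.0016 -0.001   0.0912]  mm [ 1.3 -0.8 72.9]
tcp [ 0.5873 -0.1962  0.1579]
top 134 centre [ 0.586  -0.1944] off world mm [-1.4  1.8] | tilt fit [ 0.586  -0.1945  0.0068  0.0031] zmin/max 0.0829 0.1299
scene 521 centre [ 0.5865 -0.1946] off world mm [-0.8  1.6] | tilt fit [ 0.5865 -0.1947  0.0113  0.0082] zmin/max 0.084 0.13
```

```bash
python3 -m creep '{"hand":[40,40,40,40,40],"delta_pos":[[0.0016,-0.001,0.01],[0,0,0.02],[0,0,0.02],[0,0,0.02],[0,0,0.014]],"turn":[0,0,0,0,0]}' 50
python3 -m creep '{"hand":[40,40,40,40,40],"delta_pos":[[0,0,0.003],[0,0,0.002],[0,0,0],[0,0,0],[0,0,0]],"turn":[0,0,0,0,0]}' 50
python3 plan.py .5862 -.1956 .0778 28.3
```

```text
clock: 20.2
tcp_pos: [0.5842, -0.1946, 0.0872]
orientation: [-0.001, 0.513, 0.858, -0.0]
wrist_force: [-0.9, 0.7, -4.0]
finger_gap: 0.0514
clock: 20.62
tcp_pos: [0.5858, -0.1954, 0.0862]
orientation: [0.001, 0.513, 0.858, 0.0]
wrist_force: [-0.5, 0.4, -2.4]
finger_gap: 0.0509
clock 20.62 tcp [ 0.5858 -0.1954  0.0862] jaw 28.3 tilt 0.12 gap 0.0509 F [-0.5  0.4 -2.4] j6 0.63
tool x in world [-0.474  0.881 -0.002] y [0.881 0.474 0.001]
turn units total -0.0 deg -0.0
shift after turning first [-0.0005  0.0003  0.0105]
shift units total (no turn) [-0.0005  0.0003  0.0105]  mm [-0.4  0.3  8.4]
```

```bash
python3 -m creep '{"hand":[40,40,40,40,40],"delta_pos":[[0,0,0.002],[0,0,0.002],[0,0,0.0015],[0,0,0.0015],[0,0,0]],"turn":[0,0,0,0,0]}' 50
python3 -m creep '{"hand":[40,40,40,40,40],"delta_pos":[[0,0,0.0012],[0,0,0.0012],[0,0,0.001],[0,0,0],[0,0,0]],"turn":[0,0,0,0,0]}' 50
python3 plan.py .5862 -.1956 .0778 28.3
```

```text
clock: 21.03
tcp_pos: [0.5848, -0.1949, 0.0791]
orientation: [-0.0, 0.513, 0.858, 0.0]
wrist_force: [-0.9, 0.7, -2.9]
finger_gap: 0.0508
clock: 21.45
tcp_pos: [0.5851, -0.1952, 0.078]
orientation: [0.001, 0.513, 0.858, -0.0]
wrist_force: [-3.2, 1.1, 5.1]
finger_gap: 0.0514
clock 21.45 tcp [ 0.5851 -0.1952  0.078 ] jaw 28.3 tilt 0.06 gap 0.0514 F [-3.2  1.1  5.1] j6 0.63
tool x in world [-0.474  0.881 -0.001] y [0.881 0.474 0.   ]
turn units total -0.0 deg -0.0
shift after turning first [-0.0011  0.0009  0.0003]
shift units total (no turn) [-0.0011  0.0009  0.0003]  mm [-0.9  0.7  0.2]
```

Contact felt. Opening only as far as the diagonal needs, then rising.

```bash
python3 -m creep '{"hand":[53,56,60,66,70],"delta_pos":[[0,0,0],[0,0,0],[0,0,0],[0,0,0],[0,0,0]],"turn":[0,0,0,0,0]}' 50
python3 -m creep '{"hand":[70,70,70,70,70],"delta_pos":[[0,0,0],[0,0,-0.01],[0,0,-0.02],[0,0,-0.035],[0,0,-0.04]],"turn":[0,0,0,0,0]}' 50
python3 -m creep '{"hand":[70,70,70,70,70],"delta_pos":[[0,0,-0.04],[0,0,-0.04],[0,0,-0.025],[0,-0.02,0],[0,-0.035,0]],"turn":[0,0,0,0,0]}' 50
python3 - <<'E'
from meas import *
for n,f in [('top','t7.png'),('scene','s7.png')]:
    c=snap(n,f); print(n); measure(c)
a=cv2.imread('pics/s7.png')[120:420,120:420];b=cv2.imread('pics/t7.png')[60:360,340:640]
cv2.imwrite('pics/m7.png',np.hstack([cv2.resize(a,(400,400)),cv2.resize(b,(400,400))]))
E
python3 plan.py .43 -.10 .27 28.3
```

```text
clock: 21.87
tcp_pos: [0.5851, -0.195, 0.0767]
orientation: [0.0, 0.513, 0.858, 0.0]
wrist_force: [-0.9, -0.4, 0.0]
finger_gap: 0.0701
clock: 22.28
tcp_pos: [0.5838, -0.1944, 0.1604]
orientation: [-0.002, 0.513, 0.858, -0.0]
wrist_force: [1.3, -0.0, -0.1]
finger_gap: 0.0701
clock: 22.7
tcp_pos: [0.5486, -0.2158, 0.2473]
orientation: [0.003, 0.512, 0.859, 0.0]
wrist_force: [-0.6, -1.0, -0.6]
finger_gap: 0.0698
top
orange 281 mean [0.4589 0.3466 0.1424] circ 0.4595 0.3476 r 0.0151 pix [134. 255.]
blue 378 mean [ 0.569  -0.2487  0.1113] circ 0.5669 -0.2538 r 0.0251 pix [488. 189.]
green 672 mean [ 0.5815 -0.1914  0.1084] circ 0.5831 -0.1929 r 0.0266 pix [454. 183.]
dot orange 951 [ 0.5394 -0.1876  0.0053]
crate rect (0.5758501887321472, -0.2223387062549591) (0.13136863708496094, 0.20145569741725922) 73.10486602783203 665
grey 569 [ 0.6443 -0.2101  0.1078] [ 0.6461 -0.2116]
grey 286 [ 0.6182 -0.265   0.1067] [ 0.6202 -0.2682]
grey 715 [ 0.5818 -0.1916  0.1084] [ 0.5835 -0.1923]
grey 509 [ 0.5674 -0.2488  0.1108] [ 0.5667 -0.2542]
grey 252 [ 0.5074 -0.2242  0.1072] [ 0.5059 -0.231 ]
scene
[... 162 characters left out ...]
282.]
dot orange 510 [ 0.6344 -0.2531  0.0065]
crate rect (0.5766929388046265, -0.22527094185352325) (0.13494600355625153, 0.20377638936042786) 73.22212982177734 1110
grey 1114 [ 0.547  -0.2509  0.1094] [ 0.5377 -0.2475]
grey 604 [ 0.59   -0.1968  0.1084] [ 0.5846 -0.1949]
grey 586 [ 0.6528 -0.2157  0.1081] [ 0.649  -0.2144]
grey 640 [ 0.6344 -0.2774  0.1079] [ 0.6307 -0.275 ]
clock 22.8 tcp [ 0.5441 -0.2169  0.246 ] jaw 28.2 tilt 0.05 gap 0.0698 F [0.5 0.2 0.3] j6 0.56
tool x in world [-0.472  0.882 -0.   ] y [ 0.882  0.472 -0.001]
turn units total -0.03 deg -0.1
shift after turning first [ 0.1962 -0.0563 -0.03  ]
shift units total (no turn) [ 0.1961 -0.0568 -0.03  ]  mm [156.9 -45.4 -24. ]
```

View pics/m7.png

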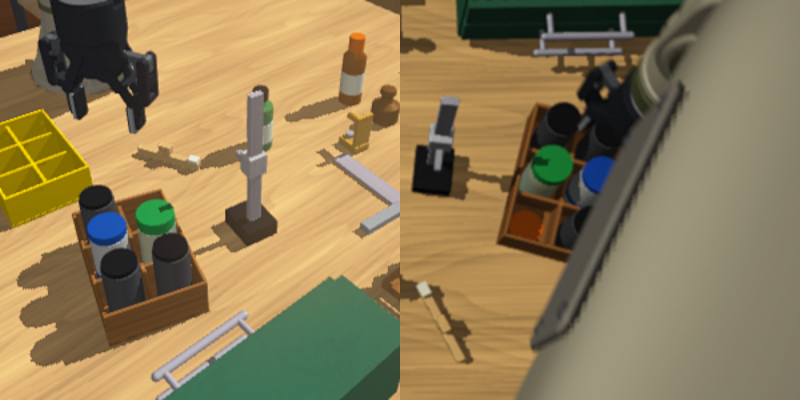

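The jar stands in the green cell (crop left (155,215)), within about 1 mm of the cell centre in both cameras. Next is the bottle, gripped by its cap.

```bash
python3 -m creep '{"hand":[75,75,75,75,75],"delta_pos":[[0.039,-0.0114,-0.006],[0.039,-0.0114,-0.006],[0.039,-0.0114,-0.006],[0.039,-0.0114,-0.006],[0.039,-0.0114,-0.006]],"turn":[0,0,0,0,0]}' 50
python3 -m creep '{"hand":[75,75,75,75,75],"delta_pos":[[0.039,0.0248,0],[0.039,0.0248,0],[0.039,0.0248,0],[0.039,0.0248,0],[0.039,0.0248,0]],"turn":[0,0,0,0,0]}' 50
python3 -m creep '{"hand":[75,75,75,75,75],"delta_pos":[[0.039,0.0248,0],[0.039,0.0248,0],[0.039,0.0248,0],[0.039,0.0248,0],[0.039,0.0248,0]],"turn":[0,0,0,0,0]}' 50
python3 plan.py .4604 .3467 .27 28.3
```

```text
clock: 23.22
tcp_pos: [0.4312, -0.0991, 0.2692]
orientation: [0.0, 0.513, 0.858, 0.0]
wrist_force: [0.5, 0.0, -0.8]
finger_gap: 0.0752
clock: 23.63
tcp_pos: [0.4455, 0.0862, 0.2696]
orientation: [0.001, 0.513, 0.858, 0.001]
wrist_force: [0.8, -0.4, -0.3]
finger_gap: 0.0749
clock: 24.05
tcp_pos: [0.4588, 0.271, 0.2693]
orientation: [0.0, 0.513, 0.859, 0.0]
wrist_force: [1.2, -0.9, 0.2]
finger_gap: 0.0749
clock 24.05 tcp [0.4588 0.271  0.2693] jaw 28.3 tilt 0.05 gap 0.0749 F [ 1.2 -0.9  0.2] j6 1.46
tool x in world [-0.474  0.88   0.   ] y [0.88  0.474 0.001]
turn units total 0.0 deg 0.0
shift after turning first [ 0.0824  0.0467 -0.0008]
shift units total (no turn) [ 0.0824  0.0467 -0.0008]  mm [65.9 37.4 -0.6]
```

```bash
python3 -m creep '{"hand":[75,75,75,75,75],"delta_pos":[[0.0275,0.0156,0],[0.0275,0.0156,0],[0.0225,0.0126,0],[0,0,0.02],[0,0,0.02]],"turn":[0,0,0,0,0]}' 50
python3 -m creep '{"hand":[75,75,75,75,75],"delta_pos":[[0,0,0.02],[0,0,0.02],[0,0,0.01],[0,0,0],[0,0,0]],"turn":[0,0,0,0,0]}' 50
python3 - <<'E'
from meas import *
for n,f in [('top','t8.png'),('scene','s8.png')]:
    c=snap(n,f); print(n); measure(c)
a=cv2.imread('pics/s8.png')[60:260,280:480];b=cv2.imread('pics/t8.png')[160:360,80:280]
cv2.imwrite('pics/m8.png',np.hstack([cv2.resize(a,(400,400)),cv2.resize(b,(400,400))]))
E
python3 plan.py .4604 .3467 .122 28.3
```

```text
clock: 24.47
tcp_pos: [0.4609, 0.3421, 0.2374]
orientation: [0.001, 0.512, 0.859, 0.001]
wrist_force: [-0.2, -0.4, -0.5]
finger_gap: 0.075
clock: 24.88
tcp_pos: [0.4604, 0.3399, 0.197]
orientation: [-0.0, 0.513, 0.858, -0.0]
wrist_force: [0.1, 0.6, 0.3]
finger_gap: 0.0745
top
orange 191 mean [0.4606 0.3428 0.1423] circ 0.4601 0.3464 r 0.0149 pix [136. 254.]
blue 551 mean [ 0.565  -0.2541  0.1114] circ 0.5659 -0.2546 r 0.0251 pix [491. 191.]
green 649 mean [ 0.5816 -0.1913  0.1085] circ 0.5827 -0.1933 r 0.0263 pix [454. 183.]
dot orange 1022 [ 0.5365 -0.193   0.0054]
crate rect (0.5753165483474731, -0.22440052032470703) (0.13578684628009796, 0.20272158086299896) 73.25679779052734 967
grey 569 [ 0.6442 -0.2102  0.1076] [ 0.6461 -0.2117]
grey 579 [ 0.6257 -0.2721  0.1077] [ 0.627  -0.2734]
grey 711 [ 0.5818 -0.1917  0.1086] [ 0.5828 -0.1931]
grey 678 [ 0.5649 -0.2534  0.111 ] [ 0.5664 -0.2555]
grey 610 [ 0.502  -0.2347  0.1079] [ 0.5027 -0.2358]
scene
orange 87 mean [0.4644 0.3427 0.1417] circ 0.4626 0.3466 r 0.0161 pix [388. 148.]
green 549 mean [ 0.5904 -0.1976  0.1085] circ 0.5862 -0.1951 r 0.0263 pix [236. 282.]
dot orange 513 [ 0.6342 -0.2524  0.0064]
crate rect (0.577157735824585, -0.22553524374961853) (0.13523410260677338, 0.20283301174640656) 73.42617797851562 1106
grey 1118 [ 0.5466 -0.2508  0.1094] [ 0.5376 -0.25  ]
grey 602 [ 0.59   -0.1968  0.1085] [ 0.5854 -0.1947]
grey 587 [ 0.6529 -0.2156  0.108 ] [ 0.6492 -0.213 ]
grey 639 [ 0.6345 -0.2773  0.1079] [ 0.6303 -0.276 ]
clock 24.98 tcp [0.4611 0.3402 0.198 ] jaw 28.3 tilt 0.11 gap 0.0749 F [ 0.2  0.8 -0.1] j6 1.57
tool x in world [-0.474  0.881  0.   ] y [0.881 0.474 0.002]
turn units total -0.0 deg -0.0
shift after turning first [0.0075 0.0029 0.0951]
shift units total (no turn) [0.0075 0.0029 0.0951]  mm [ 6.   2.3 76.1]
```

View pics/m8.png

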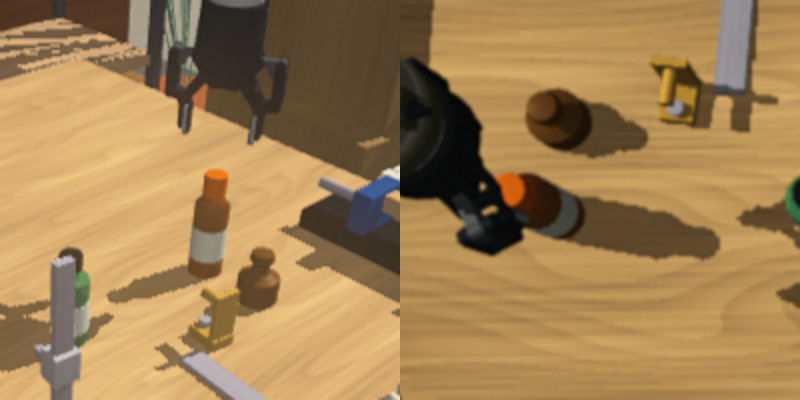

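The open gripper is above the orange cap (crop left (215,185)) and aligned with it. I'll align, descend to the cap and grip.

```bash
python3 -m creep '{"hand":[75,75,75,75,75],"delta_pos":[[0.0075,0.0029,0],[0,0,0.015],[0,0,0.02],[0,0,0.02],[0,0,0.02]],"turn":[0,0,0,0,0]}' 50
python3 -m creep '{"hand":[75,75,75,75,75],"delta_pos":[[0,0,0.012],[0,0,0.008],[0,0,0],[0,0,0],[0,0,0]],"turn":[0,0,0,0,0]}' 50
python3 plan.py .4604 .3467 .122 28.3
python3 held.py .015 .130 .142
```

```text
clock: 25.4
tcp_pos: [0.4603, 0.3471, 0.1374]
orientation: [0.001, 0.513, 0.858, 0.001]
wrist_force: [0.0, 0.3, -0.4]
finger_gap: 0.0746
clock: 25.82
tcp_pos: [0.4603, 0.3467, 0.1218]
orientation: [0.0, 0.513, 0.858, 0.001]
wrist_force: [-1.1, 0.2, -0.5]
finger_gap: 0.0752
clock 25.82 tcp [0.4603 0.3467 0.1218] jaw 28.3 tilt 0.1 gap 0.0752 F [-1.1  0.2 -0.5] j6 1.58
tool x in world [-0.474  0.881  0.   ] y [0.881 0.474 0.002]
turn units total -0.0 deg -0.0
shift after turning first [-0.      0.0001 -0.0002]
shift units total (no turn) [-0.      0.0001 -0.0002]  mm [-0.   0.1 -0.2]
tcp [0.4603 0.3467 0.1218]
top 41 centre [0.458  0.3491] off world mm [-2.3  2.4] | tilt fit [ 0.4592  0.349  -0.3576  0.224 ] zmin/max 0.1301 0.142
scene 55 centre [0.4604 0.348 ] off world mm [0.1 1.4] | tilt fit [ 0.4604  0.348  -0.0701  0.0092] zmin/max 0.13 0.1418
```

```bash
python3 -m creep '{"hand":[75,60,45,35,25],"delta_pos":[[0.0015,0,0],[0,0,0],[0,0,0],[0,0,0],[0,0,0]],"turn":[0,0,0,0,0]}' 50
python3 -m creep '{"hand":[20,20,20,20,20],"delta_pos":[[0,0,0],[0,0,0],[0,0,0],[0,0,0],[0,0,0]],"turn":[0,0,0,0,0]}' 50
python3 plan.py .4604 .3467 .122 28.3
```

```text
clock: 26.33
tcp_pos: [0.4593, 0.3474, 0.1211]
orientation: [0.0, 0.513, 0.858, 0.0]
wrist_force: [0.1, 0.6, -0.1]
finger_gap: 0.0288
clock: 26.75
tcp_pos: [0.4593, 0.3474, 0.121]
orientation: [0.0, 0.513, 0.858, 0.0]
wrist_force: [-0.2, -0.8, 2.9]
finger_gap: 0.0289
clock 26.75 tcp [0.4593 0.3474 0.121 ] jaw 28.3 tilt 0.04 gap 0.0289 F [-0.2 -0.8  2.9] j6 1.59
tool x in world [-0.474  0.881  0.   ] y [0.881 0.474 0.001]
turn units total -0.0 deg -0.0
shift after turning first [-0.0014  0.0007 -0.0012]
shift units total (no turn) [-0.0014  0.0007 -0.0012]  mm [-1.1  0.6 -1. ]
```

```bash
python3 -m creep '{"hand":[20,20,20,20,20],"delta_pos":[[0,0,-0.005],[0,0,-0.01],[0,0,-0.015],[0,0,-0.02],[0,0,-0.025]],"turn":[0,0,0,0,0]}' 60
python3 -m creep '{"hand":[20,20,20,20,20],"delta_pos":[[0,0,-0.03],[0,0,-0.035],[0,0,-0.035],[0,0,-0.03],[0,0,-0.02]],"turn":[0,0,0,0,0]}' 60
python3 - <<'E'
from h import *
snap('scene','s9.png');snap('top','t9.png')
a=cv2.imread('pics/s9.png')[20:260,270:510];b=cv2.imread('pics/t9.png')[160:360,80:280]
cv2.imwrite('pics/m9.png',np.hstack([cv2.resize(a,(400,400)),cv2.resize(b,(400,400))]))
E
python3 plan.py .42 -.08 .30 28.3; python3 held.py .023 .182 .27
```

```text
clock: 27.17
tcp_pos: [0.4578, 0.3466, 0.1802]
orientation: [-0.001, 0.513, 0.858, -0.002]
wrist_force: [0.3, -0.1, -3.6]
finger_gap: 0.0287
clock: 27.58
tcp_pos: [0.4591, 0.3473, 0.3037]
orientation: [0.001, 0.513, 0.859, 0.001]
wrist_force: [0.1, 0.2, -2.2]
finger_gap: 0.0285
clock 27.68 tcp [0.46   0.3478 0.3042] jaw 28.3 tilt 0.31 gap 0.0286 F [-0.   0.3 -2.5] j6 1.59
tool x in world [-0.474  0.881  0.   ] y [0.881 0.474 0.005]
turn units total -0.0 deg -0.0
shift after turning first [-0.4471 -0.2976  0.0036]
shift units total (no turn) [-0.4472 -0.2976  0.0036]  mm [-357.7 -238.1    2.9]
tcp [0.46   0.3478 0.3042]
top 744 centre [0.4604 0.3486] off world mm [0.4 0.8] | tilt fit [ 0.4605  0.3486 -0.01   -0.0061] zmin/max 0.1821 0.2698
scene 675 centre [0.4609 0.3478] off world mm [ 0.8 -0. ] | tilt fit [ 0.4609  0.3478 -0.0032 -0.0044] zmin/max 0.1821 0.27
```

View pics/m9.png

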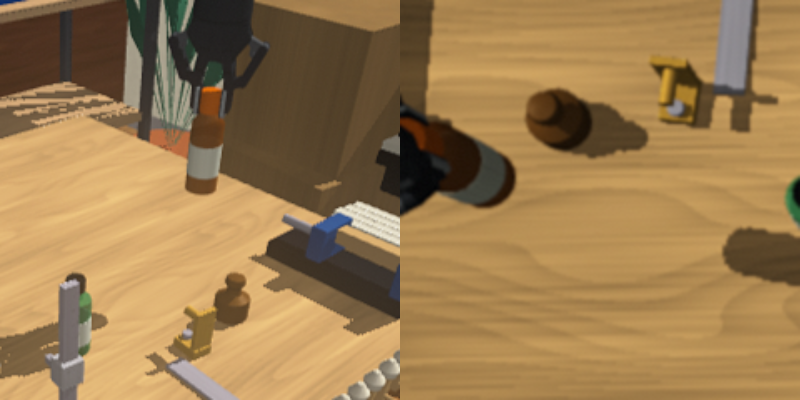

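The bottle hangs upright by its cap, with fitted tilt under 0.02 rad. Carrying it round.

```bash
python3 -m creep '{"hand":[20,20,20,20,20],"delta_pos":[[-0.012,-0.008,0],[-0.02,-0.0135,0],[-0.03,-0.02,0],[-0.036,-0.024,0],[-0.036,-0.024,0]],"turn":[0,0,0,0,0]}' 60
python3 -m creep '{"hand":[20,20,20,20,20],"delta_pos":[[-0.036,-0.024,0],[-0.036,-0.024,0],[-0.036,-0.024,0],[-0.036,-0.024,0],[-0.036,-0.024,0]],"turn":[0,0,0,0,0]}' 60
python3 -m creep '{"hand":[20,20,20,20,20],"delta_pos":[[-0.036,-0.024,0],[-0.036,-0.024,0],[-0.03,-0.02,0],[-0.025,-0.01,0],[-0.02,0,0]],"turn":[0,0,0,0,0]}' 60
python3 plan.py .5229 -.1751 .30 28.3
```

```text
clock: 28.2
tcp_pos: [0.4453, 0.2172, 0.2985]
orientation: [-0.001, 0.512, 0.859, -0.002]
wrist_force: [0.9, -0.7, -3.2]
finger_gap: 0.0287
clock: 28.62
tcp_pos: [0.4286, 0.0449, 0.299]
orientation: [-0.001, 0.513, 0.858, -0.001]
wrist_force: [0.3, -0.8, -4.0]
finger_gap: 0.0288
clock: 29.03
tcp_pos: [0.4292, -0.0884, 0.2992]
orientation: [-0.002, 0.514, 0.858, -0.001]
wrist_force: [0.7, 0.8, -3.2]
finger_gap: 0.0282
clock 29.03 tcp [ 0.4292 -0.0884  0.2992] jaw 28.1 tilt 0.2 gap 0.0282 F [ 0.7  0.8 -3.2] j6 0.69
tool x in world [-0.471  0.882  0.002] y [ 0.882  0.471 -0.003]
turn units total -0.04 deg -0.2
shift after turning first [-0.1509  0.0517 -0.0014]
shift units total (no turn) [-0.1508  0.0522 -0.0014]  mm [-120.6   41.8   -1.1]
```

```bash
python3 -m creep '{"hand":[20,20,20,20,20],"delta_pos":[[-0.035,0.012,0],[-0.035,0.012,0],[-0.035,0.012,0],[-0.03,0.01,0],[-0.014,0.005,0]],"turn":[-0.04,0,0,0,0]}' 60
python3 -m creep '{"hand":[20,20,20,20,20],"delta_pos":[[0,0,0],[0,0,0],[0,0,0],[0,0,0],[0,0,0]],"turn":[0,0,0,0,0]}' 60
python3 held.py .023 .182 .265
python3 plan.py .5229 -.1751 .245 28.3
python3 - <<'E'
from meas import *
for n,f in [('top','t10.png'),('scene','s10.png')]:
    c=snap(n,f); print(n); measure(c)
a=cv2.imread('pics/s10.png')[80:420,100:440];b=cv2.imread('pics/t10.png')[60:360,340:640]
cv2.imwrite('pics/m10.png',np.hstack([cv2.resize(a,(400,400)),cv2.resize(b,(400,400))]))
E
```

```text
clock: 29.45
tcp_pos: [0.5257, -0.1738, 0.2984]
orientation: [-0.001, 0.512, 0.859, -0.0]
wrist_force: [0.7, 0.4, -2.7]
finger_gap: 0.0288
clock: 29.87
tcp_pos: [0.5234, -0.171, 0.3009]
orientation: [-0.0, 0.511, 0.86, 0.0]
wrist_force: [-0.1, -0.4, -2.3]
finger_gap: 0.0287
tcp [ 0.5234 -0.171   0.3009]
top 495 centre [ 0.5234 -0.1703] off world mm [-0.   0.7] | tilt fit [ 0.5234 -0.1703 -0.0067 -0.0029] zmin/max 0.182 0.2647
scene 1100 centre [ 0.5247 -0.1711] off world mm [ 1.3 -0.1] | tilt fit [ 0.5247 -0.1711 -0.0046 -0.0033] zmin/max 0.1822 0.265
clock 29.97 tcp [ 0.5237 -0.1713  0.3012] jaw 28.5 tilt 0.03 gap 0.0284 F [ 0.5  0.2 -2.2] j6 0.61
tool x in world [-0.478  0.879 -0.   ] y [0.879 0.478 0.   ]
turn units total 0.05 deg 0.2
shift after turning first [-0.0037 -0.0032  0.0702]
shift units total (no turn) [-0.0037 -0.0032  0.0702]  mm [-3.  -2.5 56.2]
top
green 306 mean [ 0.5897 -0.1831  0.1084] circ 0.5861 -0.1886 r 0.0253 pix [449. 179.]
dot orange 810 [ 0.5365 -0.1802  0.0054]
crate rect (0.5848925709724426, -0.19175557792186737) (0.06758177280426025, 0.2013292759656906) 73.24077606201172 475
grey 264 [ 0.6408 -0.1999  0.1067] [ 0.6458 -0.2091]
grey 331 [ 0.5895 -0.1829  0.1084] [ 0.5861 -0.1886]
scene
green 540 mean [ 0.591  -0.1974  0.1084] circ 0.5867 -0.1959 r 0.0264 pix [236. 282.]
dot orange 492 [ 0.6346 -0.2529  0.0064]
crate rect (0.5774500370025635, -0.22535689175128937) (0.13523703813552856, 0.20364835858345032) 73.23946380615234 1114
grey 1110 [ 0.5468 -0.2509  0.1094] [ 0.5375 -0.2491]
grey 599 [ 0.5899 -0.1968  0.1085] [ 0.5863 -0.1943]
grey 586 [ 0.6529 -0.2157  0.108 ] [ 0.6486 -0.2134]
grey 637 [ 0.6345 -0.2773  0.108 ] [ 0.6308 -0.2756]
```

View pics/m10.png

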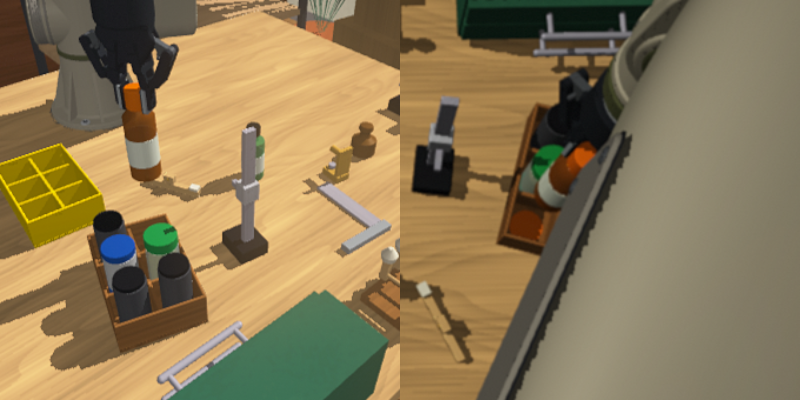

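The bottle hangs upright beside its cell, and the two cameras' corrections agree within 1 mm. Target TCP is (0.5225, -0.1754), with contact expected at z ≈ 0.126.

```bash
python3 plan.py .5225 -.1754 .20 28.5
python3 -m creep '{"hand":[20,20,20,20,20],"delta_pos":[[-0.004,-0.0038,0],[0,0,0.01],[0,0,0.02],[0,0,0.025],[0,0,0.02]],"turn":[0,0,0,0,0]}' 60
python3 -m creep '{"hand":[20,20,20,20,20],"delta_pos":[[0,0,0.02],[0,0,0.015],[0,0,0.005],[0,0,0],[0,0,0]],"turn":[0,0,0,0,0]}' 60
python3 plan.py .5225 -.1754 .135 28.5; python3 held.py .023 .09 .165
```

```text
clock 30.07 tcp [ 0.5238 -0.1715  0.3011] jaw 28.5 tilt 0.03 gap 0.0286 F [-0.1  0.8 -3.1] j6 0.61
tool x in world [-0.477  0.879 -0.   ] y [0.879 0.477 0.   ]
turn units total 0.0 deg 0.0
shift after turning first [-0.0034 -0.0038  0.1264]
shift units total (no turn) [-0.0034 -0.0038  0.1264]  mm [ -2.7  -3.1 101.1]
clock: 30.48
tcp_pos: [0.5226, -0.1762, 0.2392]
orientation: [-0.0, 0.511, 0.859, 0.0]
wrist_force: [-0.1, 0.1, -4.4]
finger_gap: 0.029
clock: 30.9
tcp_pos: [0.5229, -0.1762, 0.2089]
orientation: [-0.0, 0.511, 0.859, 0.0]
wrist_force: [0.6, -0.8, -2.7]
finger_gap: 0.0287
clock 30.9 tcp [ 0.5229 -0.1762  0.2089] jaw 28.5 tilt 0.01 gap 0.0287 F [ 0.6 -0.8 -2.7] j6 0.6
tool x in world [-0.477  0.879  0.   ] y [0.879 0.477 0.   ]
turn units total -0.0 deg -0.0
shift after turning first [0.0011 0.0001 0.0923]
shift units total (no turn) [0.0011 0.0001 0.0923]  mm [ 0.9  0.1 73.9]
tcp [ 0.5229 -0.1762  0.2089]
top 312 centre [ 0.5228 -0.1754] off world mm [-0.   0.8] | tilt fit [ 0.5228 -0.1755 -0.0081  0.0022] zmin/max 0.0905 0.165
scene 776 centre [ 0.5246 -0.1763] off world mm [ 1.7 -0.1] | tilt fit [ 0.5246 -0.1763  0.0017 -0.0073] zmin/max 0.0902 0.1647
```

```bash
python3 -m creep '{"hand":[20,20,20,20,20],"delta_pos":[[0.0011,0,0.01],[0,0,0.018],[0,0,0.022],[0,0,0.022],[0,0,0.014]],"turn":[0,0,0,0,0]}' 60
python3 -m creep '{"hand":[20,20,20,20,20],"delta_pos":[[0,0,0.003],[0,0,0.002],[0,0,0],[0,0,0],[0,0,0]],"turn":[0,0,0,0,0]}' 60
python3 plan.py .5225 -.1754 .126 28.5
```

```text
clock: 31.42
tcp_pos: [0.522, -0.175, 0.1384]
orientation: [-0.0, 0.511, 0.859, 0.0]
wrist_force: [-0.4, 0.3, -1.8]
finger_gap: 0.0286
clock: 31.83
tcp_pos: [0.5232, -0.1757, 0.137]
orientation: [0.001, 0.511, 0.859, 0.0]
wrist_force: [0.0, 1.8, -2.4]
finger_gap: 0.0287
clock 31.83 tcp [ 0.5232 -0.1757  0.137 ] jaw 28.5 tilt 0.11 gap 0.0287 F [ 0.   1.8 -2.4] j6 0.6
tool x in world [-0.477  0.879 -0.002] y [0.879 0.477 0.001]
turn units total -0.0 deg -0.0
shift after turning first [ 0.0007 -0.0006  0.0138]
shift units total (no turn) [ 0.0007 -0.0006  0.0138]  mm [ 0.6 -0.4 11. ]
```

```bash
python3 -m creep '{"hand":[20,20,20,20,20],"delta_pos":[[0,0,0.003],[0,0,0.003],[0,0,0.002],[0,0,0.0015],[0,0,0]],"turn":[0,0,0,0,0]}' 60
python3 -m creep '{"hand":[20,20,20,20,20],"delta_pos":[[0,0,0.0012],[0,0,0.0012],[0,0,0.001],[0,0,0],[0,0,0]],"turn":[0,0,0,0,0]}' 60
python3 plan.py .5225 -.1754 .126 28.5
```

```text
clock: 32.25
tcp_pos: [0.5222, -0.1752, 0.1279]
orientation: [-0.0, 0.511, 0.859, 0.0]
wrist_force: [0.3, 0.0, -2.9]
finger_gap: 0.0285
clock: 32.67
tcp_pos: [0.5227, -0.1754, 0.1261]
orientation: [0.0, 0.511, 0.859, 0.0]
wrist_force: [-1.0, 0.7, 0.1]
finger_gap: 0.0286
clock 32.67 tcp [ 0.5227 -0.1754  0.1261] jaw 28.5 tilt 0.04 gap 0.0286 F [-1.   0.7  0.1] j6 0.6
tool x in world [-0.477  0.879 -0.001] y [0.879 0.477 0.   ]
turn units total -0.0 deg -0.0
shift after turning first [ 0.0001 -0.0002  0.0001]
shift units total (no turn) [ 0.0001 -0.0002  0.0001]  mm [ 0.1 -0.2  0.1]
```

```bash
python3 -m creep '{"hand":[20,20,20,20,20],"delta_pos":[[0,0,0.0005],[0,0,0],[0,0,0],[0,0,0],[0,0,0]],"turn":[0,0,0,0,0]}' 60
python3 -m creep '{"hand":[31,34,38,44,50],"delta_pos":[[0,0,0],[0,0,0],[0,0,0],[0,0,0],[0,0,0]],"turn":[0,0,0,0,0]}' 60
python3 -m creep '{"hand":[55,58,58,58,58],"delta_pos":[[0,0,0],[0,0,-0.01],[0,0,-0.02],[0,0,-0.03],[0,0,-0.03]],"turn":[0,0,0,0,0]}'
python3 -m creep '{"hand":[58,58,58,58,58],"delta_pos":[[0,0,-0.03],[0,0,-0.03],[0,0,-0.02],[0,-0.01,0],[0,-0.02,0]],"turn":[0,0,0,0,0]}'
python3 -m creep '{"hand":[58,58,58,58,58],"delta_pos":[[0,-0.035,0],[0,-0.035,0],[0,-0.035,0],[0,-0.03,0],[0,-0.02,0]],"turn":[0,0,0,0,0]}'
python3 plan.py .40 -.30 .25 28.5
```

```text
clock: 33.08
tcp_pos: [0.5228, -0.1755, 0.1261]
orientation: [0.001, 0.511, 0.859, 0.0]
wrist_force: [-1.3, -0.4, 5.3]
finger_gap: 0.028
clock: 33.5
tcp_pos: [0.5224, -0.1753, 0.125]
orientation: [-0.0, 0.511, 0.859, 0.0]
wrist_force: [-0.0, -0.5, -0.9]
finger_gap: 0.0499
clock: 33.92
tcp_pos: [0.5219, -0.175, 0.1979]
orientation: [-0.001, 0.511, 0.859, -0.0]
wrist_force: [1.2, 0.3, -0.6]
finger_gap: 0.0581
clock: 34.33
tcp_pos: [0.5025, -0.1869, 0.2625]
orientation: [0.002, 0.511, 0.86, 0.0]
wrist_force: [-0.3, -0.6, -0.6]
finger_gap: 0.058
clock: 34.75
tcp_pos: [0.3899, -0.2463, 0.2606]
orientation: [-0.001, 0.512, 0.859, -0.0]
wrist_force: [0.4, -0.6, -0.5]
finger_gap: 0.0582
clock 34.75 tcp [ 0.3899 -0.2463  0.2606] jaw 28.4 tilt 0.09 gap 0.0582 F [ 0.4 -0.6 -0.5] j6 0.34
tool x in world [-0.476  0.879  0.001] y [ 0.879  0.476 -0.001]
turn units total -0.02 deg -0.1
shift after turning first [-0.0651 -0.0209  0.0132]
shift units total (no turn) [-0.0651 -0.0208  0.0132]  mm [-52.1 -16.7  10.6]
```

```bash
python3 -m creep '{"hand":[58,58,58,58,58],"delta_pos":[[0.035,0.0196,0],[0.036,0.0196,0],[0.036,0.0196,0],[0.036,0.0196,0],[0.036,0.0196,0]],"turn":[0,0,0,0,0]}'
python3 -m creep '{"hand":[58,58,58,58,58],"delta_pos":[[0.036,0.0196,0],[0.036,0.0196,0],[0.036,0.0196,0],[0.036,0.0196,0],[0.02,0.01,0]],"turn":[0,0,0,0,0]}'
python3 -m creep '{"hand":[58,58,58,58,58],"delta_pos":[[0,0,0],[0,0,0],[0,0,0],[0,0,0],[0,0,0]],"turn":[0,0,0,0,0]}'
python3 - <<'E'
from meas import *
for n,f in [('top','t11.png'),('scene','s11.png')]:
    c=snap(n,f); print(n); measure(c)
    W=cloud(c)
    for t in ['bench_weight','boring_jig','shellac_bottle','height_gauge','try_square','damper_lever','hardener_bottle','talc_tin','pin_jar']:
        for r in env.pinpoint(n,t)[:1]: print(t,round(r['score'],2),np.round(r['location']))
a=cv2.imread('pics/s11.png')[200:400,150:350];b=cv2.imread('pics/t11.png')[100:300,370:570]
cv2.imwrite('pics/m11.png',np.hstack([cv2.resize(a,(400,400)),cv2.resize(b,(400,400))]))
E
```

```text
clock: 35.17
tcp_pos: [0.3919, -0.0815, 0.2607]
orientation: [-0.0, 0.512, 0.859, -0.0]
wrist_force: [0.6, 1.1, 0.3]
finger_gap: 0.058
clock: 35.58
tcp_pos: [0.3914, 0.0687, 0.2608]
orientation: [-0.0, 0.51, 0.86, 0.0]
wrist_force: [-0.5, -1.0, 0.6]
finger_gap: 0.0579
clock: 36.0
tcp_pos: [0.3926, 0.0654, 0.2611]
orientation: [-0.0, 0.512, 0.859, -0.0]
wrist_force: [0.7, 0.5, -0.2]
finger_gap: 0.0579
top
orange 202 mean [ 0.5201 -0.1726  0.1461] circ 0.5225 -0.1746 r 0.0152 pix [451. 212.]
blue 536 mean [ 0.5646 -0.2544  0.1113] circ 0.5662 -0.2554 r 0.0253 pix [491. 191.]
green 640 mean [ 0.5815 -0.1916  0.1085] circ 0.5825 -0.1927 r 0.026 pix [454. 183.]
dot orange 410 [ 0.5482 -0.209   0.0059]
crate rect (0.5749797224998474, -0.22436682879924774) (0.13598141074180603, 0.2013263702392578) 73.29464721679688 940
grey 571 [ 0.6443 -0.2103  0.1078] [ 0.6458 -0.2114]
grey 582 [ 0.6258 -0.2719  0.1076] [ 0.6272 -0.2733]
grey 712 [ 0.5817 -0.1917  0.1084] [ 0.5831 -0.1927]
grey 684 [ 0.5648 -0.2534  0.1108] [ 0.5671 -0.2551]
grey 281 [ 0.516  -0.1671  0.1076] [ 0.5227 -0.1739]
grey 612 [ 
[... 353 characters left out ...]
0.5907 -0.198   0.1084] circ 0.5866 -0.1951 r 0.0258 pix [236. 282.]
dot orange 477 [ 0.64   -0.2568  0.0065]
crate rect (0.5775165557861328, -0.22549277544021606) (0.13503901660442352, 0.2020973116159439) 73.2210922241211 1012
grey 861 [ 0.5742 -0.1923  0.1081] [ 0.5595 -0.1923]
grey 1108 [ 0.5466 -0.2508  0.1094] [ 0.5389 -0.2484]
grey 587 [ 0.6529 -0.2156  0.108 ] [ 0.6493 -0.2136]
grey 638 [ 0.6345 -0.2775  0.108 ] [ 0.6301 -0.2757]
bench_weight 0.84 [208. 404.]
boring_jig 0.92 [229. 386.]
shellac_bottle 0.7 [230. 315.]
height_gauge 0.89 [289. 310.]
try_square 0.75 [282. 412.]
damper_lever 0.88 [239. 247.]
hardener_bottle 0.8 [297. 234.]
talc_tin 0.65 [330. 206.]
pin_jar 0.78 [316. 241.]
```

View pics/m11.png

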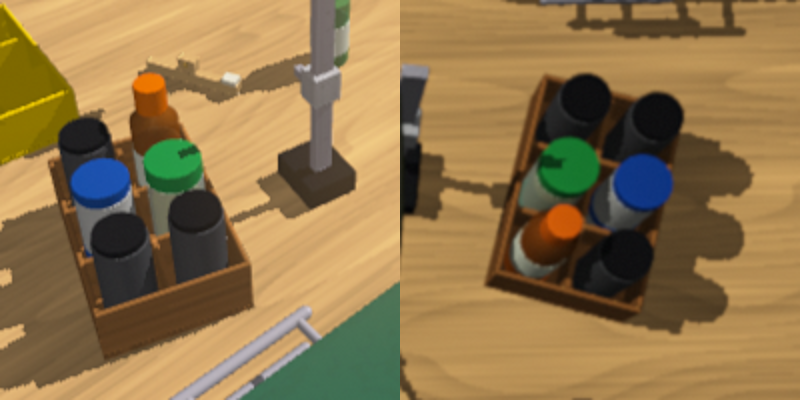

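View pics/s11.png

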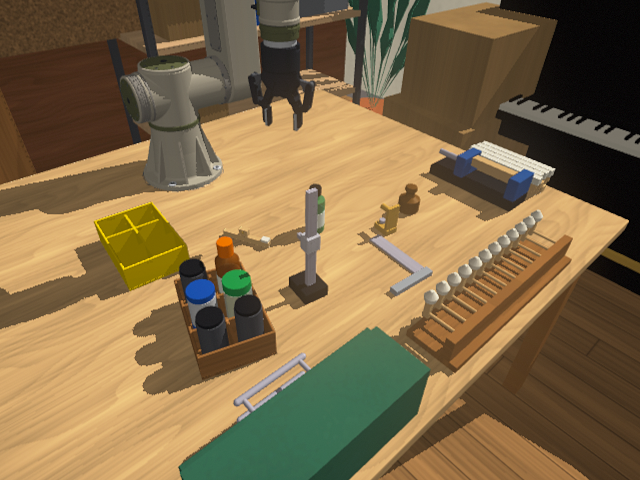

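All three containers stand upright in their own cells, and the bystanders and grey tins are where they started. The gripper is free, so I'm handing in.

```bash
python3 -c "
from workcell import env
print(env.hand_in())"
```

```text
the job is handed in; nothing more can be done
None
```

I loaded the crate and handed the job in after about 36 s of robot time. The tin went in first, then the jar gripped on the diagonal, then the bottle by its cap. Each was lowered until the wrist force showed it touching the floor, about 5 N, before I let go.

- **Containers:** in the last pictures all three stand upright in their matching cells. The lid centres are within about 2 mm of the cell centres in the top view. The scene camera agrees for the jar and bottle but gave no clean lid fit for the tin. The two cameras differ by 2–5 mm in absolute position, so I aligned each container to the crate as each camera saw it. I also averaged the two.
- **Grey tins:** their tops match the first measurement to within about 1 mm.
- **Bystanders:** the scene-camera detections match the start to within 4 pixels. The final top-view detector reported the try square on the height gauge, with a low score. It missed the boring jig and shellac bottle there. The final scene picture shows all of them standing or lying in place, so I discounted that.

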